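# Unload the chip-cup mould at the arcade bench

### The arm

A 7-joint arm with a two-finger parallel gripper is mounted at the origin on the work surface. World frame = base frame: x ahead of the robot, y to its left, z up, the work surface at z = 0. Lengths are in m, angles in rad, forces in N, time in s.
With the tool pointing down it reaches from about 0.4 to 0.875 m from the base axis. Payload 19.3 kg.
Tool frame: the origin (TCP) lies at the very end of the fingers, on their centre line; the grasp point (between the pads) lies 19 mm behind it; z points along the fingers, y is the line along which they close (so a half turn about z gives the same grasp; the last joint's range is limited). The gripper opens to 85 mm and grips with 20 to 120 N. Pads are 22 mm wide; open, the fingers measure 114 mm over their backs; the gripper's body (76 mm by 85 mm) begins 54 mm behind the grasp point. The pads swing forward as they close: fully open they stand 13 mm farther back than shut.
Start: joints at [1.051, 0.521, -0.036, 1.599, 0.021, 1.021, -0.113], TCP at [0.272, -0.563, 0.231] pointing down, gripper open.
Joint ranges: [-2.91, 2.91], [-0.3, 2.13], [-1.5, 1.42], [0.17, 2.43], [-1.26, 4.41], [0.16, 1.93], [-2.52, 2.52]. Speed limits (rad/s): [1.89, 1.89, 2.39, 2.39, 3.01, 3.01, 3.01].

### API

Orientations are given as a 3x3 rotation matrix whose columns are the frame's x, y, z axes.
In Python, from rig import bot, snapshot gives the robot as it stands.
- The arm moves only by the tool arm_command, never from a script. Its argument "rows" is a list of rows, each a list of 7 numbers: the shift along the world's x, y, z each as a share of 30 mm, from -1 to 1, then the turn, a rotation vector about the world's x, y, z each as a share of 8 degrees, from -1 to 1, then the opening, from 0 (shut) to 1 (fully open). In form: [[x, y, z, ax, ay, az, hand], ...]. A call has exactly 8 rows; each row shifts and turns the commanded pose from where the row before left it; what a row does not reach is not made up. A row lasts 1/10 s, in which the tool goes at most 50 mm and 8.59 degrees, less where a joint would pass 70% of its speed; a pose out of reach is approached as far as the arm can. A call with a number of a shift or a turn outside -1 to 1 is refused whole. A call with a gripper value outside its range is refused whole. The fingers move at their own pace and stop on an object; "grip_force" is the grip in N (left out, the last holds). Time passes only in rows, so rows that do not move let the fingers close, or fill a call up. It gives the time, the measured TCP pose, the force, the opening and the grip force at its end, in the units of the state.
- bot.get_state(): the state, without advancing time (a new reading comes with each control period).
- snapshot(name): name is "side" or "top"; returns a dict with "img" (480x640x3 uint8, red, green, blue), "fx", "fy", "cx", "cy" (pixels), "view" (4x4, takes a point from world to camera coordinates). Camera axes: x right, y down, z forward; pixel columns grow to the right and rows downward; lengths in m; the calibration is good to about 2 mm. A picture is of the moment at which its call begins. There is no depth.
- bot.finish_job(): hands the job in; it is judged then, once.
The state is a dict: "t": time; "joint_positions": joint angles; "qd": joint speeds; "joint_efforts": joint torques, N m; "ee_pos": TCP position; "orientation": TCP orientation; "wrist_force": force on the tool from outside, world axes, zero at the start; "ft_torque": the same for the moment, N m; "finger_gap": opening from 0.0 (shut) to 1.0 (fully open); "grasp_force": force on a finger pad.
Only numpy, scipy, OpenCV 4.12 (cv2) and the standard library are available. Lean on these libraries where they do the work, as an engineer would, in place of code of your own. Each camera call takes 0.05 s, during which the arm holds its last target. There are 200 camera calls.

### The job

First stand the two toppled tins of casting resin back upright on the cork mat, wholly on it. Then lift every moulded chip cup out of the open mould and hang each one by its handle on a hook of the drying rack. Leave the jar, the screwdriver and the hinge where they are.

Things in the scene. Friction and masses are not known exactly. Their poses are not given: they have to be found in the camera images.
- cup1: Black moulded chip cup, 80 g (None from the start: absent): open box 46 (x) x 62 (y) x 40 mm high, walls 4 mm; over it a rigid pointed bail in the y-z plane; on the bail's peak an upright pour tab 12 (x) x 24 (y) x 40 mm, from 92 to 132 mm above the underside: grip it across x. Origin: centre of the underside, z up. Sits in a mould cavity with 2 mm play each side.
- cup1_eye (a point): Underside of the peak of cup1's bail, 83 mm above the cup's underside on its centre line: the point that rests on a hook. The bail is a strip 12 mm wide (x), 8 mm thick, legs at y = +-27 mm, roof-shaped with 45 degree slopes, peak top 95 mm up; the opening reaches 43 mm down from this point to the rim. Axes as the cup.
- cup2: Black moulded chip cup, 80 g (None from the start: absent): open box 46 (x) x 62 (y) x 40 mm high, walls 4 mm; over it a rigid pointed bail in the y-z plane; on the bail's peak an upright pour tab 12 (x) x 24 (y) x 40 mm, from 92 to 132 mm above the underside: grip it across x. Origin: centre of the underside, z up. Sits in a mould cavity with 2 mm play each side.
- cup2_eye (a point): Underside of the peak of cup2's bail, 83 mm above the cup's underside on its centre line: the point that rests on a hook. The bail is a strip 12 mm wide (x), 8 mm thick, legs at y = +-27 mm, roof-shaped with 45 degree slopes, peak top 95 mm up; the opening reaches 43 mm down from this point to the rim. Axes as the cup.
- cup3: Black moulded chip cup, 80 g (None from the start: absent): open box 46 (x) x 62 (y) x 40 mm high, walls 4 mm; over it a rigid pointed bail in the y-z plane; on the bail's peak an upright pour tab 12 (x) x 24 (y) x 40 mm, from 92 to 132 mm above the underside: grip it across x. Origin: centre of the underside, z up. Sits in a mould cavity with 2 mm play each side.
- cup3_eye (a point): Underside of the peak of cup3's bail, 83 mm above the cup's underside on its centre line: the point that rests on a hook. The bail is a strip 12 mm wide (x), 8 mm thick, legs at y = +-27 mm, roof-shaped with 45 degree slopes, peak top 95 mm up; the opening reaches 43 mm down from this point to the rim. Axes as the cup.
- cup4: Black moulded chip cup, 80 g (None from the start: absent): open box 46 (x) x 62 (y) x 40 mm high, walls 4 mm; over it a rigid pointed bail in the y-z plane; on the bail's peak an upright pour tab 12 (x) x 24 (y) x 40 mm, from 92 to 132 mm above the underside: grip it across x. Origin: centre of the underside, z up. Sits in a mould cavity with 2 mm play each side.
- cup4_eye (a point): Underside of the peak of cup4's bail, 83 mm above the cup's underside on its centre line: the point that rests on a hook. The bail is a strip 12 mm wide (x), 8 mm thick, legs at y = +-27 mm, roof-shaped with 45 degree slopes, peak top 95 mm up; the opening reaches 43 mm down from this point to the rim. Axes as the cup.
- mould: Open aluminium mould block, fixed, 210 (x) x 220 (y) x 45 mm high, with four cavities 50 (x) x 66 (y) x 28 mm deep centred at x = +-50, y = +-52 mm in its frame. Origin: centre of its underside.
- rack: Drying rack, fixed: plywood back board 320 mm wide (y), x from 0 to 12 mm, top at 178 mm; aluminium foot 12 mm high, x from -110 to 20 mm; four steel hooks at y = -120, -40, 40, 120 mm. Each is a level 8 mm rod, axis 170 mm high, out to x = -90 mm, its end bent up at 45 degrees to x = -100 mm, top of the tip 186 mm high. Origin: on the bench below the board's front face.
- hook1_seat (a point): Middle of hook 1: top of its level rod, 50 mm in front of the board, 174 mm above the bench. Axes as the rack: the hook points to -x, its tip is 50 mm farther out.
- hook2_seat (a point): Middle of hook 2: top of its level rod, 50 mm in front of the board, 174 mm above the bench. Axes as the rack: the hook points to -x, its tip is 50 mm farther out.
- hook3_seat (a point): Middle of hook 3: top of its level rod, 50 mm in front of the board, 174 mm above the bench. Axes as the rack: the hook points to -x, its tip is 50 mm farther out.
- hook4_seat (a point): Middle of hook 4: top of its level rod, 50 mm in front of the board, 174 mm above the bench. Axes as the rack: the hook points to -x, its tip is 50 mm farther out.
- mat: Cork mat, fixed, 240 (x) x 220 (y) x 4 mm thick. Origin: centre of its underside.
- tin1: Square steel tin lying on its side, 250 g: body 120 mm long (x), 50 x 50 mm in section, with a black round cap 30 mm across and 16 mm long on the +x end. Origin: centre of the 120 mm body; +x points from its bottom to its cap, so the tin stands upright when its x axis points up, its origin then 60 mm above what it stands on.
- tin2: Square steel tin lying on its side, 250 g: body 120 mm long (x), 50 x 50 mm in section, with a black round cap 30 mm across and 16 mm long on the +x end. Origin: centre of the 120 mm body; +x points from its bottom to its cap, so the tin stands upright when its x axis points up, its origin then 60 mm above what it stands on.
- jar: Bystander: glass jar of chips 84 mm across and 110 mm high, with a brass funnel on top to 168 mm. Origin: centre of its underside.
- screwdriver: Bystander: blue-handled screwdriver lying on the bench, 180 mm long. Origin under its middle.
- hinge: Bystander: chrome coin-door hinge lying flat, 90 x 76 x 10 mm. Origin: centre of its underside.
There are look-alikes about, which are no part of the job. Leave any pink look-alike of the cup3 alone. Leave any yellow look-alike of the tin2 alone.

How it is judged:
On the way, in this order (a step that is already met when the one before it is completed fails the run):
1. both tins stand upright on the cork mat (angle between each of tin1, tin2's own x axis and vertical below 0.12 rad and z of tin1 in the frame of mat between 0.055 and 0.075 m and x of tin1 in the frame of mat between -0.098 and 0.098 m and y of tin1 in the frame of mat between -0.088 and 0.088 m and linear speed of each of tin1, tin2 below 0.05 m/s and z of tin2 in the frame of mat between 0.055 and 0.075 m and x of tin2 in the frame of mat between -0.098 and 0.098 m and y of tin2 in the frame of mat between -0.088 and 0.088 m), for 0.2 s.
2. every cup present hangs by its handle on a hook of the rack (((x of cup1_eye in the frame of hook1_seat between -0.042 and 0.042 m and y of cup1_eye in the frame of hook1_seat between -0.036 and 0.036 m and z of cup1_eye in the frame of hook1_seat between -0.012 and 0.03 m) or (x of cup1_eye in the frame of hook2_seat between -0.042 and 0.042 m and y of cup1_eye in the frame of hook2_seat between -0.036 and 0.036 m and z of cup1_eye in the frame of hook2_seat between -0.012 and 0.03 m) or (x of cup1_eye in the frame of hook3_seat between -0.042 and 0.042 m and y of cup1_eye in the frame of hook3_seat between -0.036 and 0.036 m and z of cup1_eye in the frame of hook3_seat between -0.012 and 0.03 m) or (x of cup1_eye in the frame of hook4_seat between -0.042 and 0.042 m and y of cup1_eye in the frame of hook4_seat between -0.036 and 0.036 m and z of cup1_eye in the frame of hook4_seat between -0.012 and 0.03 m)) and angle between each of cup1, cup2, cup3, cup4's own z axis and vertical below 0.9 rad and linear speed of each of cup1, cup2, cup3, cup4 below 0.05 m/s and ((x of cup2_eye in the frame of hook1_seat between -0.042 and 0.042 m and y of cup2_eye in the frame of hook1_seat between -0.036 and 0.036 m and z of cup2_eye in the frame of hook1_seat between -0.012 and 0.03 m) or (x of cup2_eye in the frame of hook2_seat between -0.042 and 0.042 m and y of cup2_eye in the frame of hook2_seat between -0.036 and 0.036 m and z of cup2_eye in the frame of hook2_seat between -0.012 and 0.03 m) or (x of cup2_eye in the frame of hook3_seat between -0.042 and 0.042 m and y of cup2_eye in the frame of hook3_seat between -0.036 and 0.036 m and z of cup2_eye in the frame of hook3_seat between -0.012 and 0.03 m) or (x of cup2_eye in the frame of hook4_seat between -0.042 and 0.042 m and y of cup2_eye in the frame of hook4_seat between -0.036 and 0.036 m and z of cup2_eye in the frame of hook4_seat between -0.012 and 0.03 m)) and ((x of cup3_eye in the frame of hook1_seat between -0.042 and 0.042 m and y of cup3_eye in the frame of hook1_seat between -0.036 and 0.036 m and z of cup3_eye in the frame of hook1_seat between -0.012 and 0.03 m) or (x of cup3_eye in the frame of hook2_seat between -0.042 and 0.042 m and y of cup3_eye in the frame of hook2_seat between -0.036 and 0.036 m and z of cup3_eye in the frame of hook2_seat between -0.012 and 0.03 m) or (x of cup3_eye in the frame of hook3_seat between -0.042 and 0.042 m and y of cup3_eye in the frame of hook3_seat between -0.036 and 0.036 m and z of cup3_eye in the frame of hook3_seat between -0.012 and 0.03 m) or (x of cup3_eye in the frame of hook4_seat between -0.042 and 0.042 m and y of cup3_eye in the frame of hook4_seat between -0.036 and 0.036 m and z of cup3_eye in the frame of hook4_seat between -0.012 and 0.03 m)) and ((x of cup4_eye in the frame of hook1_seat between -0.042 and 0.042 m and y of cup4_eye in the frame of hook1_seat between -0.036 and 0.036 m and z of cup4_eye in the frame of hook1_seat between -0.012 and 0.03 m) or (x of cup4_eye in the frame of hook2_seat between -0.042 and 0.042 m and y of cup4_eye in the frame of hook2_seat between -0.036 and 0.036 m and z of cup4_eye in the frame of hook2_seat between -0.012 and 0.03 m) or (x of cup4_eye in the frame of hook3_seat between -0.042 and 0.042 m and y of cup4_eye in the frame of hook3_seat between -0.036 and 0.036 m and z of cup4_eye in the frame of hook3_seat between -0.012 and 0.03 m) or (x of cup4_eye in the frame of hook4_seat between -0.042 and 0.042 m and y of cup4_eye in the frame of hook4_seat between -0.036 and 0.036 m and z of cup4_eye in the frame of hook4_seat between -0.012 and 0.03 m))), for 0.2 s.
At the end, for the whole second after the job is handed in: Every cup present hangs still on one of the hooks (peak of its handle within 42 mm along and 36 mm across from the middle of the hook and at most 30 mm above it, cup tilted less than 0.9 rad), and both tins stand upright (within 0.12 rad) and at rest on the cork mat, wholly on it (all of step 1 and all of step 2); the robot touches nothing.
It fails at once if the jar is pushed more than 30 mm from its place (distance of jar from where it was at the start of the episode above 0.03 m).
It fails at once if the screwdriver is pushed more than 30 mm from its place (distance of screwdriver from where it was at the start of the episode above 0.03 m).
It fails at once if the hinge is pushed more than 30 mm from its place (distance of hinge from where it was at the start of the episode above 0.03 m).
Of cup1, cup2, cup3, cup4 only 3 to 4 are there at a start; the rules pass over those that are not, and their reading is None.
At some moment in a run one of tin1, tin2 may be knocked a few centimetres aside while the robot is not near it.
It also fails if it takes over 210 s, if anything falls off the work surface, if the arm or the gripper's body presses on something with over 40 N, if the wrist force passes 120 N, or if a joint passes its speed limit or range.

## Working session

There is one attempt and no reset: what is moved stays moved. The work goes in short steps, Python scripts to look and compute and a tool call to move; the robot and the scene stay as the last step left them, time stands still between calls to the robot, and variables do not carry over. Pictures are saved under pics/ and viewed, at most 14 in all, crops included, and the job is handed in when it is done.

Besides the shell and the picture viewer there is one more tool, called after "Emit:" as a command line: name --pt "numbers of a row" for each row, then --argument value for the rest. arm_command: Moves the arm, as the interface text tells. Shift numbers are shares of 30 mm and turn numbers shares of 8 degrees, none past 1 either way. Its arguments: {"type":"object","properties":{"rows":{"type":"array","items":{"type":"array","items":{"type":"number"}}},"grip_force":{"type":"number"}},"required":["rows"]}

```bash
mkdir -p pics
cat > h.py <<'E'
import numpy as np, cv2
from rig import bot, snapshot
def save(s,n): cv2.imwrite('pics/'+n,cv2.cvtColor(s['img'],cv2.COLOR_RGB2BGR))
def ray(s,u,v):
    V=np.array(s['view']);R=V[:3,:3];t=V[:3,3]
    return -R.T@t, R.T@np.array([(u-s['cx'])/s['fx'],(v-s['cy'])/s['fy'],1])
def onz(s,u,v,z):
    o,d=ray(s,u,v); return o+d*(z-o[2])/d[2]
def tri(a,ua,b,ub):
    o1,d1=ray(a,*ua);o2,d2=ray(b,*ub)
    k=np.linalg.lstsq(np.c_[d1,-d2],o2-o1,rcond=None)[0]
    p,q=o1+d1*k[0],o2+d2*k[1]; return (p+q)/2,np.linalg.norm(p-q)
def proj(s,p):
    V=np.array(s['view']);c=V[:3,:3]@p+V[:3,3]; return s['fx']*c[0]/c[2]+s['cx'],s['fy']*c[1]/c[2]+s['cy']
E
python3 - <<'E'
from h import *
import pickle
np.set_printoptions(precision=4,suppress=True)
for n in('side','top'):
    s=snapshot(n); save(s,n+'0.png'); pickle.dump(s,open(n+'0.pkl','wb'))
    print(n,s['fx'],s['cx'],s['cy'],'\n',np.array(s['view']), ray(s,320,240)[0])
st=bot.get_state(); print(st['t'],st['ee_pos'],np.array(st['orientation']),st['finger_gap'],st['wrist_force'])
E
```

```text
side 470.17918912208967 312.42589516602084 240.23265113611836 
 [[-0.8948 -0.4463  0.0083  0.5379]
 [-0.2797  0.5462 -0.7896  0.2237]
 [ 0.3479 -0.7089 -0.6136  1.2216]
 [ 0.      0.      0.      1.    ]] [0.119  0.9839 0.9217]
top 457.27953659811885 313.95491634308786 246.08214087953306 
 [[-0.0131 -0.9999 -0.0096  0.0868]
 [-0.9856  0.0146 -0.1687  0.5872]
 [ 0.1688  0.0073 -0.9856  1.1662]
 [ 0.      0.      0.      1.    ]] [0.383  0.0697 1.2493]
0.1 [ 0.2716 -0.5626  0.2308] [[ 0.9005  0.4348 -0.0004]
 [ 0.4348 -0.9005  0.0008]
 [-0.     -0.0009 -1.    ]] 0.9978798977345938 [-0.745  0.674 -0.029]
```

View pics/side0.png

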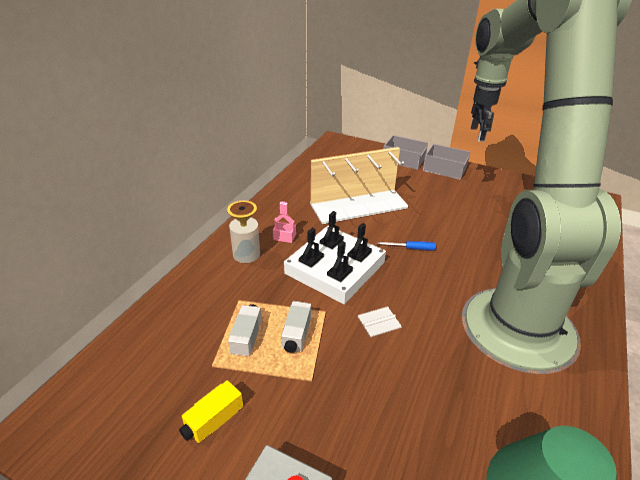

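View pics/top0.png

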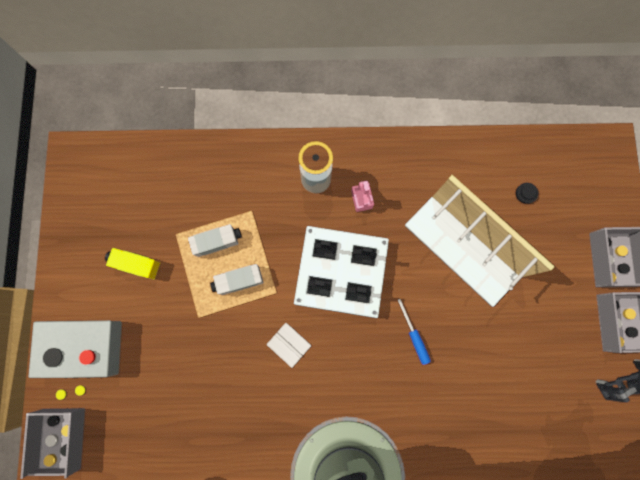

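Side view: tins at about (245,330) and (297,327) on the mat, four cups in the mould around (335,250), rack at (355,180), pink decoy at (285,222), yellow decoy at (212,411). The top view agrees: tins at (214,240) and (237,280), mould at (343,272), rack hooks at about (445-525, 200-270).

Run:
```python
import cv2,numpy as np
t=cv2.imread('pics/top0.png');s=cv2.imread('pics/side0.png')
def c(i,x,y,w,h,k): return cv2.resize(i[y:y+h,x:x+w],None,fx=k,fy=k,interpolation=cv2.INTER_CUBIC)
cv2.imwrite('pics/ct.png',c(t,172,205,200,125,4)); 
a=c(s,215,205,180,175,3.4)
cv2.imwrite('pics/cs.png',a)
b=np.vstack([c(t,400,170,160,140,4)]); cv2.imwrite('pics/crt.png',b)
cv2.imwrite('pics/crs.png',c(s,300,130,120,95,6))
```

```text
(no output)
```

View pics/ct.png

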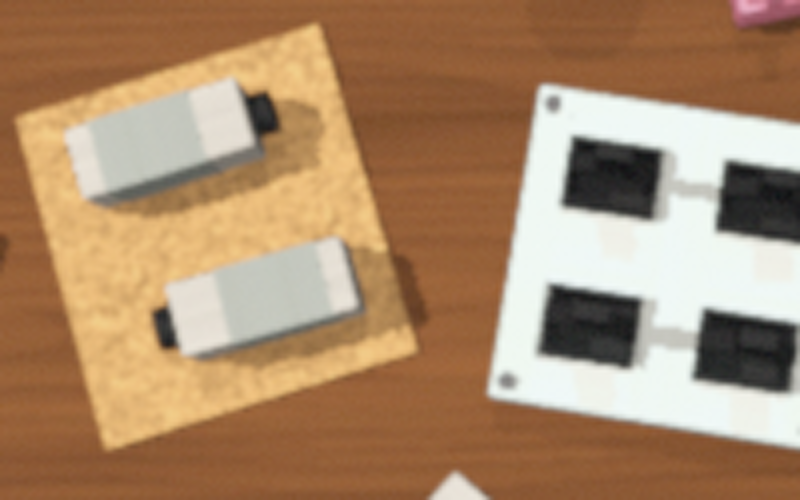

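View pics/cs.png

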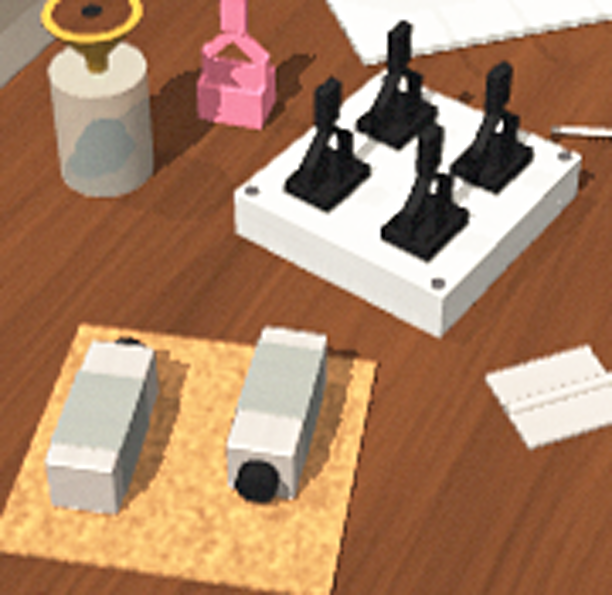

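View pics/crt.png

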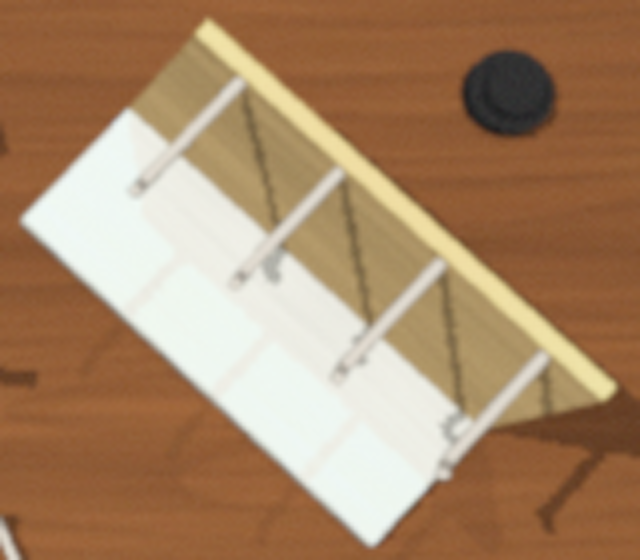

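View pics/crs.png

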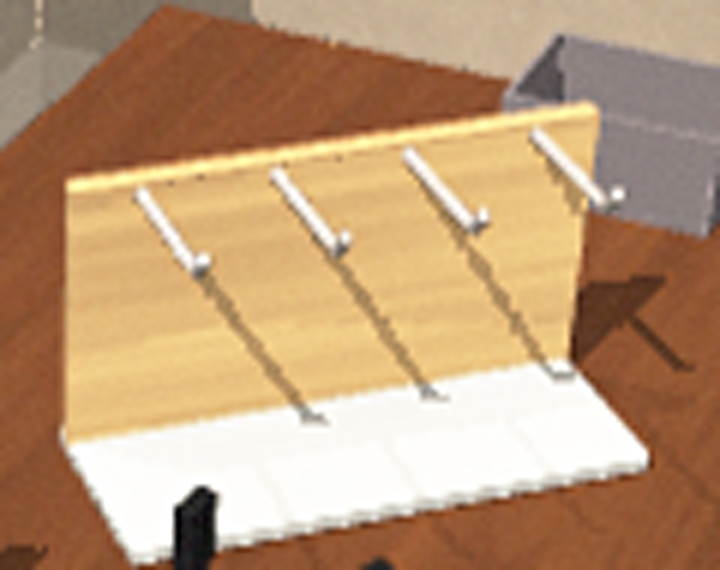

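The crops show the tin faces, the mould plate with its four tabs, and the four hook rods with upturned ends. First I lift the arm clear of everything, then compute positions.

Emit:
arm_command --pt "0.5 0.3 0.6 0 0 0 0.9" --pt "0.5 0.3 0.6 0 0 0 0.9" --pt "0.5 0.3 0.6 0 0 0 0.9" --pt "0.5 0.5 0.6 0 0 0 0.9" --pt "0.5 0.8 0.6 0 0 0 0.9" --pt "0.5 0.8 0.6 0 0 0 0.9" --pt "0.5 0.8 0.6 0 0 0 0.9" --pt "0.5 0.8 0.6 0 0 0 0.9"

```text
t: 0.9
ee_pos: [0.3921, -0.4237, 0.3758]
orientation: [[0.901, 0.435, -0.0], [0.435, -0.901, 0.0], [-0.0, -0.0, -1.0]]
wrist_force: [0.5, 0.1, -0.3]
finger_gap: 0.899
grasp_force: 0.0
```

Run:
```python
from h import *
import pickle
np.set_printoptions(precision=4,suppress=True)
T=pickle.load(open('top0.pkl','rb'));S=pickle.load(open('side0.pkl','rb'))
ct=lambda x,y:(172+x/4-.4,205+y/4-.4); cs=lambda x,y:(215+x/3.4-.35,205+y/3.4-.35)
cr=lambda x,y:(400+x/4-.4,170+y/4-.4); cq=lambda x,y:(300+x/6-.4,130+y/6-.4)
def show(n,a,b): p,e=tri(T,a,S,b); print(n,p,'gap%.4f'%e)
show('matFL',ct(17,118),cs(80,325)) if 0 else None
# tins: top-face corners  (top, side)
show('A cap far',ct(235,78),cs(90,342)); show('A cap near',ct(260,140),cs(155,347))
show('A bot far',ct(67,130),cs(49,470)); show('A bot near',ct(93,192),cs(113,475))
show('B bot far',ct(342,238),cs(265,330)); show('B bot near',ct(358,302),cs(327,332))
show('B cap far',ct(167,284),cs(232,458)); show('B cap near',ct(185,348),cs(292,470))
print('mat',[onz(T,*ct(*q),.004) for q in((17,118),(320,25),(415,352),(107,450))])
# mould mask top
for nm,s,z,roi in(('T',T,.045,(290,400,220,325)),):
    im=s['img'];x0,x1,y0,y1=roi
    m=(im.min(2)>150).astype(np.uint8); k=np.zeros_like(m);k[y0:y1,x0:x1]=m[y0:y1,x0:x1]
    c=max(cv2.findContours(k,0,2)[0],key=cv2.contourArea); r=cv2.minAreaRect(c); b=cv2.boxPoints(r)
    P=np.array([onz(s,u,v,z) for u,v in b]); print('mould',P,P.mean(0),np.linalg.norm(P[1]-P[0]),np.linalg.norm(P[2]-P[1]))
print('mould side corners',[onz(S,*cs(*q),.045) for q in((236,206),(580,165),(441,298))])
for n,q in(('L',(327,84)),('Bk',(400,26)),('R',(499,67)),('F',(430,127))): print('tab',n,onz(S,*cs(*q),.132+.017))
# hooks tips & roots
for i,(a,b) in enumerate((((137,186),(204,262)),((237,280),(345,242)),((338,376),(482,218)),((445,470),(616,195)))): show('tip%d'%i,cr(*a),cq(*b))
for i,(a,b) in enumerate((((240,82),(140,193)),((340,174),(275,173)),((440,265),(408,153)),((545,355),(535,132)))): show('root%d'%i,cr(*a),cq(*b))
show('boardtop L',cr(205,20),cq(68,182));show('boardtop R',cr(615,390),cq(597,106))
```

```text
A cap far [0.6529 0.303  0.0505] gap0.0027
A cap near [0.6088 0.285  0.0498] gap0.0007
A bot far [0.6172 0.4154 0.0443] gap0.0036
A bot near [0.5756 0.3974 0.0421] gap0.0025
B bot far [0.5433 0.2302 0.0482] gap0.0016
B bot near [0.4984 0.2178 0.0559] gap0.0015
B cap far [0.5115 0.346  0.0407] gap0.0061
B cap near [0.4695 0.334  0.0375] gap0.0052
mat [array([0.6358, 0.4629, 0.004 ]), array([0.6991, 0.2525, 0.004 ]), array([0.4696, 0.1856, 0.004 ]), array([0.4065, 0.3934, 0.004 ])]
mould [[ 0.4368  0.1349  0.045 ]
 [ 0.6478  0.099   0.045 ]
 [ 0.6069 -0.1251  0.045 ]
 [ 0.3985 -0.083   0.045 ]] [0.5225 0.0064 0.045 ] 0.21402395195292917 0.22782078203685488
mould side corners [array([0.636 , 0.1114, 0.045 ]), array([ 0.3977, -0.0711,  0.045 ]), array([0.4395, 0.1344, 0.045 ])]
tab L [0.5828 0.0494 0.149 ]
tab Bk [ 0.5647 -0.0533  0.149 ]
tab R [ 0.4671 -0.0364  0.149 ]
tab F [0.4854 0.0632 0.149 ]
tip0 [ 0.6339 -0.2103  0.1804] gap0.0014
tip1 [ 0.5766 -0.2665  0.179 ] gap0.0006
tip2 [ 0.5187 -0.3208  0.1814] gap0.0008
tip3 [ 0.4626 -0.3785  0.1815] gap0.0004
root0 [ 0.7017 -0.2786  0.171 ] gap0.0019
root1 [ 0.644  -0.3348  0.1709] gap0.0033
root2 [ 0.5865 -0.3899  0.1717] gap0.0022
root3 [ 0.5312 -0.4471  0.1719] gap0.0018
boardtop L [ 0.7373 -0.2577  0.1794] gap0.0009
boardtop R [ 0.508  -0.4837  0.1775] gap0.0005
```

Emit:
arm_command --pt "0.33 1 0 0 0 0.633 0.95" --pt "0.33 1 0 0 0 0.633 0.95" --pt "0.33 1 0 0 0 0.633 0.95" --pt "0.33 1 0 0 0 0.633 0.95" --pt "0.33 1 0 0 0 0.633 0.95" --pt "0.33 1 0 0 0 0.633 0.95" --pt "0.33 1 0 0 0 0.633 0.95" --pt "0.33 1 0 0 0 0.633 0.95"

```text
t: 1.7
ee_pos: [0.471, -0.1836, 0.3752]
orientation: [[0.399, 0.917, -0.0], [0.917, -0.399, 0.0], [-0.0, -0.0, -1.0]]
wrist_force: [-0.3, -0.5, 0.1]
finger_gap: 0.949
grasp_force: 0.0
```

Emit:
arm_command --pt "0.33 1 0 0 0 0.633 1" --pt "0.33 1 0 0 0 0.633 1" --pt "0.33 1 0 0 0 0.633 1" --pt "0.33 1 0 0 0 0.633 1" --pt "0.33 1 0 0 0 0.633 1" --pt "0.33 1 0 0 0 0.633 1" --pt "0.33 1 0 0 0 0.633 1" --pt "0.33 1 0 0 0 0.633 1"

```text
t: 2.5
ee_pos: [0.5502, 0.0563, 0.3751]
orientation: [[-0.292, 0.956, -0.0], [0.956, 0.292, -0.0], [0.0, -0.0, -1.0]]
wrist_force: [0.9, -0.8, 0.0]
finger_gap: 1.0
grasp_force: 0.0
```

Emit:
arm_command --pt "0.33 1 -0.7 0.6 0.1825 0 1" --pt "0.33 1 -0.7 0.6 0.1825 0 1" --pt "0.33 1 -0.7 0.6 0.1825 0 1" --pt "0.33 1 -0.7 0.6 0.1825 0 1" --pt "0.33 1 -0.7 0.6 0.1825 0 1" --pt "0.33 1 -0.7 0.6 0.1825 0 1" --pt "0.33 1 -0.7 0.6 0.1825 0 1" --pt "0.33 1 -0.7 0.6 0.1825 0 1"

```text
t: 3.3
ee_pos: [0.6298, 0.296, 0.2064]
orientation: [[-0.219, 0.957, -0.188], [0.73, 0.289, 0.619], [0.647, -0.002, -0.762]]
wrist_force: [0.6, -0.3, 1.1]
finger_gap: 0.996
grasp_force: 0.0
```

Run:
```python
from h import *
import pickle
np.set_printoptions(precision=4,suppress=True)
s=bot.get_state(); print(s['t'],s['ee_pos'],np.array(s['orientation']),np.array(s['joint_positions']),s['finger_gap'])
T=pickle.load(open('top0.pkl','rb'))
for x,y in((164,135),(263,293)): print(onz(T,172+x/4-.4,205+y/4-.4,.054))
```

```text
3.3 [0.6298 0.296  0.2064] [[-0.219   0.9575 -0.1879]
 [ 0.7303  0.2885  0.6192]
 [ 0.6471 -0.0016 -0.7624]] [ 0.2135  0.8519 -0.7557  1.443  -0.1937  0.9825  0.0649] 0.9962659175526909
[0.6126 0.3485 0.054 ]
[0.5061 0.2808 0.054 ]
```

Emit:
arm_command --pt "0 0 -0.88 0 0 0 1" --pt "0 0 -0.88 0 0 0 1" --pt "0 0 -0.88 0 0 0 1" --pt "0 0 -0.88 0 0 0 1" --pt "-0.16 0.52 -0.65 0 0 0 1" --pt "-0.16 0.52 -0.65 0 0 0 1" --pt "-0.16 0.52 -0.65 0 0 0 1" --pt "-0.16 0.52 -0.65 0 0 0 1"

```text
t: 4.1
ee_pos: [0.6097, 0.3579, 0.0224]
orientation: [[-0.22, 0.957, -0.188], [0.732, 0.289, 0.617], [0.645, -0.002, -0.765]]
wrist_force: [0.2, 0.0, 0.6]
finger_gap: 1.001
grasp_force: 0.0
```

Emit:
arm_command --pt "0 0 0 0 0 0 0" --pt "0 0 0 0 0 0 0" --pt "0 0 0 0 0 0 0" --pt "0 0 0 0 0 0 0" --pt "0 0 0 0 0 0 0" --pt "0 0 0 0 0 0 0" --pt "0 0 0 0 0 0 0" --pt "0 0 0 0 0 0 0" --grip_force 50

```text
t: 4.9
ee_pos: [0.611, 0.3571, 0.0243]
orientation: [[-0.22, 0.957, -0.186], [0.732, 0.288, 0.617], [0.644, -0.0, -0.765]]
wrist_force: [1.8, -5.7, 7.0]
finger_gap: 0.578
grasp_force: 53.4
```

Emit:
arm_command --pt "0 0 0.8 0 0 0 0" --pt "0 0 0.8 0 0 0 0" --pt "0 0 0.8 -0.448 -0.137 0 0" --pt "0 0 0.8 -0.896 -0.274 0 0" --pt "0 0 0.3 -0.896 -0.274 0 0" --pt "0 0 0 -0.896 -0.274 0 0" --pt "0 0 0 -0.896 -0.274 0 0" --pt "0 0 0 -0.896 -0.274 0 0"

```text
t: 5.7
ee_pos: [0.6104, 0.3578, 0.1302]
orientation: [[-0.289, 0.957, 0.01], [0.957, 0.289, -0.022], [-0.024, 0.003, -1.0]]
wrist_force: [0.5, -0.0, -3.7]
finger_gap: 0.58
grasp_force: 52.3
```

Emit:
arm_command --pt "0 0 0 -0.896 -0.274 0 0" --pt "0 0 0 -0.896 -0.274 0 0" --pt "0 0 0 -0.896 -0.274 0 0" --pt "0 0 0 -0.896 -0.274 0 0" --pt "0 0 0 -0.896 -0.274 0 0" --pt "0 0 0 -0.896 -0.274 0 0" --pt "0 0 0 -0.448 -0.137 0 0" --pt "0 0 0 0 0 0 0"

```text
t: 6.5
ee_pos: [0.608, 0.3594, 0.1258]
orientation: [[-0.19, 0.956, 0.225], [0.615, 0.294, -0.731], [-0.765, -0.001, -0.644]]
wrist_force: [-0.6, 0.0, -2.4]
finger_gap: 0.581
grasp_force: 52.5
```

Run:
```python
from h import *
np.set_printoptions(precision=4,suppress=True)
s=bot.get_state(); print(s['t'],s['ee_pos'],np.array(s['orientation']),np.array(s['joint_positions']),s['finger_gap'],s['wrist_force'])
a=snapshot('top');b=snapshot('side')
A=a['img'][185:325,165:295];B=b['img'][240:400,190:350]
f=lambda i,k:cv2.resize(i,(400,int(400*i.shape[0]/i.shape[1])))
A,B=f(A,3),f(B,3);h=max(A.shape[0],B.shape[0]);o=np.zeros((h,800,3),np.uint8);o[:A.shape[0],:400]=A;o[:B.shape[0],400:]=B
save({'img':o},'p1.png')
```

```text
6.5 [0.608  0.3594 0.1258] [[-0.1902  0.9557  0.2247]
 [ 0.6152  0.2944 -0.7314]
 [-0.7651 -0.0009 -0.6439]] [-0.9628  1.0552  0.0975  1.1505  0.6044  1.5167 -0.8111] 0.5813400668243084 [-0.5574  0.0006 -2.354 ]
```

View pics/p1.png

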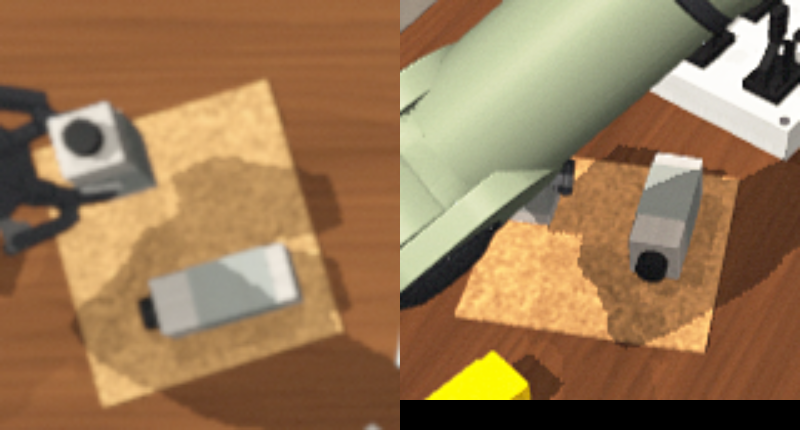

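Picture shows the tin held upright over the mat (cap at about (82,138) in the left panel). Now lower it.

Emit:
arm_command --pt "0 -0.12 -0.4 0 0 0 0" --pt "0 -0.12 -0.4 0 0 0 0" --pt "0 -0.12 -0.4 0 0 0 0" --pt "0 -0.12 -0.4 0 0 0 0" --pt "0 0 -0.4 0 0 0 0" --pt "0 0 -0.1 0 0 0 0" --pt "0 0 0 0 0 0 0" --pt "0 0 0 0 0 0 0"

```text
t: 7.4
ee_pos: [0.6102, 0.3435, 0.066]
orientation: [[-0.185, 0.957, 0.225], [0.618, 0.291, -0.73], [-0.764, 0.004, -0.646]]
wrist_force: [-0.8, -0.2, -1.9]
finger_gap: 0.576
grasp_force: 52.5
```

Emit:
arm_command --pt "0 0 -0.06 0 0 0 0" --pt "0 0 0 0 0 0 0" --pt "0 0 -0.06 0 0 0 0" --pt "0 0 0 0 0 0 0" --pt "0 0 0 0 0 0 0" --pt "0 0 0 0 0 0 0" --pt "0 0 0 0 0 0 0" --pt "0 0 0 0 0 0 0"

```text
t: 8.2
ee_pos: [0.6101, 0.3432, 0.0621]
orientation: [[-0.186, 0.957, 0.224], [0.618, 0.291, -0.73], [-0.764, 0.003, -0.645]]
wrist_force: [0.4, -0.2, -1.9]
finger_gap: 0.581
grasp_force: 52.5
```

Emit:
arm_command --pt "0 0 -0.08 0 0 0 0" --pt "0 0 0 0 0 0 0" --pt "0 0 -0.07 0 0 0 0" --pt "0 0 0 0 0 0 0" --pt "0 0 -0.03 0 0 0 0" --pt "0 0 0 0 0 0 0" --pt "0 0 0 0 0 0 0" --pt "0 0 0 0 0 0 0"

```text
t: 9.0
ee_pos: [0.6101, 0.3433, 0.0585]
orientation: [[-0.184, 0.957, 0.225], [0.617, 0.291, -0.731], [-0.765, 0.004, -0.644]]
wrist_force: [-8.2, 0.9, 17.0]
finger_gap: 0.579
grasp_force: 54.2
```

Emit:
arm_command --pt "0 0 0.03 0 0 0 1" --pt "0 0 0 0 0 0 1" --pt "0 0 0 0 0 0 1" --pt "0 0 0 0 0 0 1" --pt "-0.19 0.61 0.54 0 0 0 1" --pt "-0.19 0.61 0.54 0 0 0 1" --pt "-0.19 0.61 0.54 0 0 0 1" --pt "-0.19 0.61 0.54 0 0 0 1"

```text
t: 9.8
ee_pos: [0.587, 0.417, 0.123]
orientation: [[-0.186, 0.957, 0.224], [0.618, 0.291, -0.73], [-0.764, 0.003, -0.645]]
wrist_force: [-0.5, 0.1, -0.2]
finger_gap: 0.996
grasp_force: 0.0
```

Emit:
arm_command --pt "-0.467 -0.075 0.21 0.12 0.03 -0.036 1" --pt "-0.467 -0.075 0.21 0.12 0.03 -0.036 1" --pt "-0.467 -0.075 0.21 0.12 0.03 -0.036 1" --pt "-0.467 -0.075 0.21 0.12 0.03 -0.036 1" --pt "-0.467 -0.075 0.21 0.12 0.03 -0.036 1" --pt "-0.467 -0.075 0.21 0.12 0.03 -0.036 1" --pt "-0.467 -0.075 0.21 0.12 0.03 -0.036 1" --pt "-0.467 -0.075 0.21 0.12 0.03 -0.036 1"

```text
t: 10.6
ee_pos: [0.4747, 0.3982, 0.173]
orientation: [[-0.183, 0.968, 0.173], [0.722, 0.251, -0.645], [-0.667, 0.007, -0.745]]
wrist_force: [-0.3, 0.5, 0.5]
finger_gap: 0.998
grasp_force: 0.0
```

Run:
```python
from h import *
np.set_printoptions(precision=4,suppress=True)
s=bot.get_state(); print(s['t'],s['ee_pos'],np.array(s['orientation']),np.array(s['joint_positions']),s['finger_gap'],s['wrist_force'])
a=snapshot('top');b=snapshot('side')
A=a['img'][185:325,165:295];B=b['img'][240:400,190:350]
f=lambda i,k:cv2.resize(i,(400,int(400*i.shape[0]/i.shape[1])))
A,B=f(A,3),f(B,3);h=max(A.shape[0],B.shape[0]);o=np.zeros((h,800,3),np.uint8);o[:A.shape[0],:400]=A;o[:B.shape[0],400:]=B
save({'img':o},'p2.png')
```

```text
10.6 [0.4747 0.3982 0.173 ] [[-0.1825  0.9679  0.173 ]
 [ 0.7221  0.2514 -0.6445]
 [-0.6673  0.0073 -0.7447]] [-1.063   0.8543  0.0236  1.3585  0.4779  1.4978 -0.9684] 0.9978403970330169 [-0.2689  0.5069  0.4834]
```

View pics/p2.png

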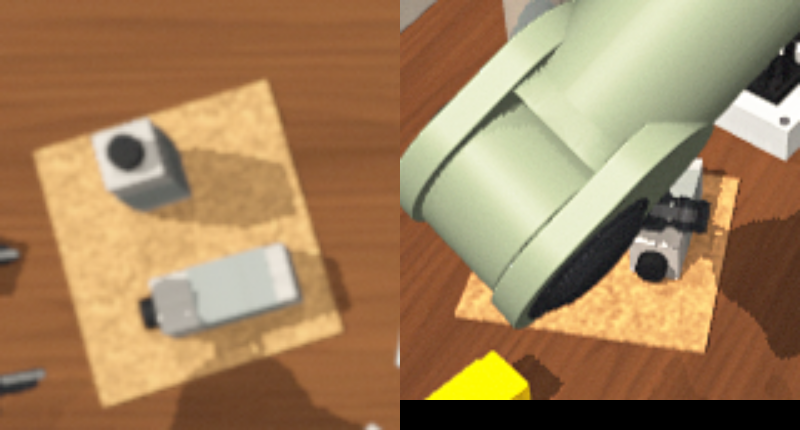

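Tin A stands on the mat, cap near (127,152); tin B still lies at (225,290). Grasping B.

Emit:
arm_command --pt "0.142 -0.538 -0.62 0 0 0 1" --pt "0.142 -0.538 -0.62 0 0 0 1" --pt "0.142 -0.538 -0.62 0 0 0 1" --pt "0.142 -0.538 -0.62 0 0 0 1" --pt "0.142 -0.538 -0.62 0 0 0 1" --pt "0.142 -0.538 -0.62 0 0 0 1" --pt "0.142 -0.538 -0.62 0 0 0 1" --pt "0.142 -0.538 -0.62 0 0 0 1"

```text
t: 11.5
ee_pos: [0.51, 0.2684, 0.0229]
orientation: [[-0.183, 0.968, 0.173], [0.721, 0.252, -0.645], [-0.668, 0.007, -0.744]]
wrist_force: [0.3, 0.8, 0.0]
finger_gap: 0.995
grasp_force: 0.0
```

Emit:
arm_command --pt "0 0 0 0 0 0 0" --pt "0 0 0 0 0 0 0" --pt "0 0 0 0 0 0 0" --pt "0 0 0 0 0 0 0" --pt "0 0 0 0 0 0 0" --pt "0 0 0 0 0 0 0" --pt "0 0 0 0 0 0 0" --pt "0 0 0 0 0 0 0"

```text
t: 12.3
ee_pos: [0.5095, 0.2703, 0.0245]
orientation: [[-0.183, 0.968, 0.174], [0.722, 0.252, -0.644], [-0.667, 0.008, -0.745]]
wrist_force: [-0.8, 6.4, 6.5]
finger_gap: 0.578
grasp_force: 52.8
```

Emit:
arm_command --pt "0 0 0.8 0 0 0 0" --pt "0 0 0.8 0 0 0 0" --pt "-0.1 0.25 0.8 0.454 0.118 0 0" --pt "-0.1 0.25 0.8 0.9075 0.236 0 0" --pt "-0.1 0.25 0.3 0.9075 0.236 0 0" --pt "0 0.25 0 0.9075 0.236 0 0" --pt "0 0 0 0.9075 0.236 0 0" --pt "0 0 0 0.9075 0.236 0 0"

```text
t: 13.1
ee_pos: [0.5005, 0.2997, 0.13]
orientation: [[-0.247, 0.969, 0.009], [0.969, 0.247, -0.004], [-0.007, 0.008, -1.0]]
wrist_force: [0.6, -0.3, -3.7]
finger_gap: 0.581
grasp_force: 52.4
```

Emit:
arm_command --pt "0 0 0 0.9075 0.236 0 0" --pt "0 0 0 0.9075 0.236 0 0" --pt "0 0 0 0.9075 0.236 0 0" --pt "0 0 0 0.9075 0.236 0 0" --pt "0 0 0 0.9075 0.236 0 0" --pt "0 0 0 0.9075 0.236 0 0" --pt "0 0 0 0.454 0.118 0 0" --pt "0 0 0 0 0 0 0"

```text
t: 13.9
ee_pos: [0.5, 0.2966, 0.1257]
orientation: [[-0.165, 0.97, -0.178], [0.678, 0.243, 0.694], [0.716, -0.006, -0.698]]
wrist_force: [-1.0, -1.1, -2.4]
finger_gap: 0.581
grasp_force: 52.5
```

Emit:
arm_command --pt "0 0 -0.4 0 0 0 0" --pt "0 0 -0.4 0 0 0 0" --pt "0 0 -0.4 0 0 0 0" --pt "0 0 -0.4 0 0 0 0" --pt "0 0 -0.4 0 0 0 0" --pt "0 0 -0.07 0 0 0 0" --pt "0 0 0 0 0 0 0" --pt "0 0 0 0 0 0 0"

```text
t: 14.7
ee_pos: [0.4996, 0.2994, 0.0658]
orientation: [[-0.172, 0.969, -0.179], [0.678, 0.248, 0.692], [0.715, -0.002, -0.699]]
wrist_force: [0.7, -0.6, -2.2]
finger_gap: 0.578
grasp_force: 52.5
```

Run:
```python
from h import *
np.set_printoptions(precision=4,suppress=True)
s=bot.get_state(); print(s['t'],s['ee_pos'],np.array(s['orientation']),np.array(s['joint_positions']),s['wrist_force'])
```

```text
14.7 [0.4996 0.2994 0.0658] [[-0.1717  0.9688 -0.1787]
 [ 0.6779  0.2479  0.6921]
 [ 0.7148 -0.0023 -0.6993]] [ 0.3269  0.9827 -0.8229  1.868  -0.2819  0.525   0.2748] [ 0.7276 -0.564  -2.1614]
```

Emit:
arm_command --pt "0 0 0 0.29 0.075 0 0" --pt "0 0 -0.13 0 0 0 0" --pt "0 0 0 0 0 0 0" --pt "0 0 -0.08 0 0 0 0" --pt "0 0 0 0 0 0 0" --pt "0 0 -0.08 0 0 0 0" --pt "0 0 0 0 0 0 0" --pt "0 0 0 0 0 0 0"

```text
t: 15.5
ee_pos: [0.4994, 0.2993, 0.0568]
orientation: [[-0.164, 0.969, -0.186], [0.649, 0.248, 0.72], [0.743, -0.003, -0.669]]
wrist_force: [0.6, -0.1, -2.2]
finger_gap: 0.578
grasp_force: 52.5
```

Emit:
arm_command --pt "0 0 -0.07 0 0 0 0" --pt "0 0 0 0 0 0 0" --pt "0 0 -0.05 0 0 0 0" --pt "0 0 0 0 0 0 0" --pt "0 0 0 0 0 0 0" --pt "0 0 0 0 0 0 0" --pt "0 0 0 0 0 0 0" --pt "0 0 0 0 0 0 0"

```text
t: 16.3
ee_pos: [0.4994, 0.2993, 0.0532]
orientation: [[-0.164, 0.969, -0.186], [0.649, 0.248, 0.72], [0.743, -0.003, -0.669]]
wrist_force: [-0.7, 0.5, -2.0]
finger_gap: 0.577
grasp_force: 52.5
```

Emit:
arm_command --pt "0 0 -0.05 0 0 0 0" --pt "0 0 0 0 0 0 0" --pt "0 0 -0.04 0 0 0 0" --pt "0 0 0 0 0 0 0" --pt "0 0 0 0 0 0 0" --pt "0 0 0 0 0 0 0" --pt "0 0 0 0 0 0 0" --pt "0 0 0 0 0 0 0"

```text
t: 17.1
ee_pos: [0.4996, 0.2994, 0.0529]
orientation: [[-0.164, 0.969, -0.186], [0.647, 0.249, 0.721], [0.745, -0.002, -0.668]]
wrist_force: [-4.9, -23.4, 42.4]
finger_gap: 0.583
grasp_force: 57.4
```

Emit:
arm_command --pt "0 0 0.07 0 0 0 0" --pt "0 0 0 0 0 0 1" --pt "0 0 0 0 0 0 1" --pt "0 0 0 0 0 0 1" --pt "0 0 0 0 0 0 1" --pt "0.155 -0.6 0.7 0 0 0 1" --pt "0.155 -0.6 0.7 0 0 0 1" --pt "0.155 -0.6 0.8 0 0 0 1"

```text
t: 17.9
ee_pos: [0.5132, 0.2447, 0.1189]
orientation: [[-0.163, 0.969, -0.187], [0.648, 0.248, 0.72], [0.744, -0.004, -0.669]]
wrist_force: [0.8, -0.6, -0.4]
finger_gap: 0.998
grasp_force: 0.0
```

Emit:
arm_command --pt "0 0 1 0 0 0 0.7" --pt "0 0 1 0 0 0 0.7" --pt "0 0 1 0 0 0 0.7" --pt "0 0 1 0 0 0 0.7" --pt "0 0 1 -0.9 -0.24 0 0.7" --pt "0 0 1 -0.9 -0.24 0 0.7" --pt "0 0 1 -0.9 -0.24 0 0.7" --pt "0 0 1 -0.9 -0.24 0 0.7"

```text
t: 18.7
ee_pos: [0.5134, 0.245, 0.361]
orientation: [[-0.236, 0.969, -0.071], [0.922, 0.246, 0.299], [0.307, 0.005, -0.952]]
wrist_force: [0.3, -0.3, -1.4]
finger_gap: 0.704
grasp_force: 0.0
```

Run:
```python
from h import *
np.set_printoptions(precision=4,suppress=True)
s=bot.get_state(); print(s['t'],s['ee_pos'],np.array(s['orientation']),np.array(s['joint_positions']),s['finger_gap'],s['wrist_force'])
a=snapshot('top');b=snapshot('side')
A=a['img'][185:325,165:395];B=b['img'][200:400,190:400]
f=lambda i:cv2.resize(i,(int(300*i.shape[1]/i.shape[0]),300))
o=np.hstack([f(A),f(B)]);print(o.shape)
save({'img':o[:,:800]},'p3.png')
```

```text
18.7 [0.5134 0.245  0.361 ] [[-0.236   0.9692 -0.0708]
 [ 0.922   0.2464  0.2987]
 [ 0.3069  0.0052 -0.9517]] [ 0.1634  0.3822 -0.7343  1.6039 -0.0502  1.1569 -0.2544] 0.7041541191777438 [ 0.2967 -0.2838 -1.4314]
(300, 807, 3)
```

View pics/p3.png

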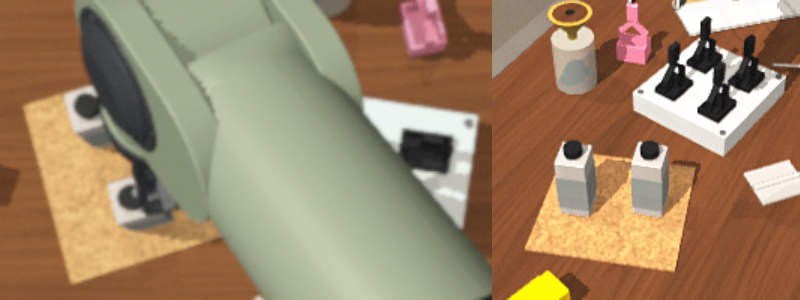

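Both tins stand upright on the mat (caps at (572,150) and (650,150) in the right panel), and the cups are untouched. On to the cup farthest right/back.

Emit:
arm_command --pt "0.217 -1 0 -0.271 -0.069 0 0.7" --pt "0.217 -1 0 -0.271 -0.069 0 0.7" --pt "0.217 -1 0 -0.271 -0.069 0 0.7" --pt "0.217 -1 0 -0.271 -0.069 0 0.7" --pt "0.217 -1 0 -0.271 -0.069 0 0.7" --pt "0.217 -1 0 -0.271 -0.069 0 0.7" --pt "0.217 -1 0 -0.271 -0.069 0 0.7" --pt "0.217 -1 0 -0.271 -0.069 0 0.7"

```text
t: 19.6
ee_pos: [0.5654, 0.0014, 0.3577]
orientation: [[-0.246, 0.969, -0.001], [0.969, 0.246, 0.003], [0.003, -0.0, -1.0]]
wrist_force: [0.7, -0.4, 0.7]
finger_gap: 0.7
grasp_force: 0.0
```

Emit:
arm_command --pt "0 -1 -0.4 0 0 -0.3675 0.7" --pt "0 -0.93 -0.4 0 0 -0.3675 0.7" --pt "0 0 -0.4 0 0 -0.3675 0.7" --pt "0 0 -0.4 0 0 -0.3675 0.7" --pt "0 0 -0.4 0 0 -0.3675 0.7" --pt "0 0 -0.4 0 0 -0.3675 0.7" --pt "0 0 -0.4 0 0 -0.3675 0.7" --pt "0 0 0 0 0 -0.3675 0.7"

```text
t: 20.4
ee_pos: [0.5641, -0.0552, 0.2721]
orientation: [[0.163, 0.987, -0.001], [0.987, -0.163, 0.005], [0.004, -0.002, -1.0]]
wrist_force: [0.3, -0.1, -0.4]
finger_gap: 0.7
grasp_force: 0.0
```

Run:
```python
from h import *
np.set_printoptions(precision=4,suppress=True)
s=bot.get_state(); print(s['t'],s['ee_pos'],np.array(s['orientation']),np.array(s['joint_positions']))
b=snapshot('side')
# closing centre as projected at TCP, tab tops currently measured
im=b['img']; print('tcp px',proj(b,np.array(s['ee_pos'])),'Bk tab px',proj(b,np.array([.565,-.053,.149])))
save({'img':cv2.resize(im[170:300,260:410],None,fx=4,fy=4)},'p4.png')
```

```text
20.4 [ 0.5641 -0.0552  0.2721] [[ 0.1629  0.9866 -0.0014]
 [ 0.9866 -0.1629  0.0045]
 [ 0.0043 -0.0021 -1.    ]] [ 0.3431  0.4204 -0.476   1.6893  0.2079  1.0841 -0.359 ]
tcp px (np.float64(334.29899837208), np.float64(174.94551087374472)) Bk tab px (np.float64(332.1392058958683), np.float64(212.32568951237204))
```

View pics/p4.png

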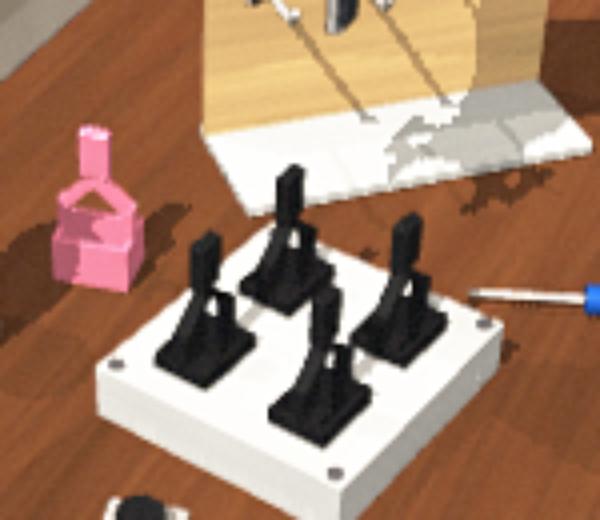

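The back cup's tab top is at (332,212) in image pixels, just where it was predicted. Descend and grip.

Emit:
arm_command --pt "0.03 0.07 -0.88 0 0 0 0.7" --pt "0 0 -0.88 0 0 0 0.7" --pt "0 0 -0.88 0 0 0 0.7" --pt "0 0 -0.88 0 0 0 0.7" --pt "0 0 -0.88 0 0 0 0.7" --pt "0 0 -0.87 0 0 0 0.7" --pt "0 0 0 0 0 0 0.3" --pt "0 0 0 0 0 0 0"

```text
t: 21.25
ee_pos: [0.5662, -0.0515, 0.1166]
orientation: [[0.159, 0.987, 0.002], [0.987, -0.159, 0.005], [0.005, 0.001, -1.0]]
wrist_force: [0.2, 0.3, 0.6]
finger_gap: 0.364
grasp_force: 0.0
```

Emit:
arm_command --pt "0 0 0 0 0 0 0" --pt "0 0 0 0 0 0 0" --pt "0 0 0 0 0 0 0" --pt "0 0 0 0 0 0 0" --pt "0 0 0 0 0 0 0" --pt "0 0 0 0 0 0 0" --pt "0 0 0 0 0 0 0" --pt "0 0 0 0 0 0 0"

```text
t: 22.05
ee_pos: [0.5664, -0.0508, 0.1175]
orientation: [[0.159, 0.987, 0.004], [0.987, -0.159, 0.005], [0.005, 0.003, -1.0]]
wrist_force: [-4.9, -0.4, 7.6]
finger_gap: 0.127
grasp_force: 53.1
```

Emit:
arm_command --pt "0 0 0.5 0 0 0 0" --pt "0 0 0.9 0 0 0 0" --pt "0 0 1 0 0 0 0" --pt "0 0 1 0 0 0 0" --pt "0 0 1 0 0 0 0" --pt "0 0 0.6 0 0 0 0" --pt "0 0 0 0 0 0 0" --pt "0 0 0 0 0 0 0"

```text
t: 22.85
ee_pos: [0.5664, -0.0506, 0.2672]
orientation: [[0.158, 0.987, 0.004], [0.987, -0.158, 0.005], [0.005, 0.003, -1.0]]
wrist_force: [-0.7, 0.6, -1.9]
finger_gap: 0.131
grasp_force: 52.0
```

Emit:
arm_command --pt "0.158 -0.537 0 0 0 -0.568 0" --pt "0.158 -0.537 0 0 0 -0.568 0" --pt "0.158 -0.537 0 0 0 -0.568 0" --pt "0.158 -0.537 0 0 0 -0.568 0" --pt "0.158 -0.537 -0.3 0 0 -0.568 0" --pt "0.158 -0.537 -0.5 0 0 -0.568 0" --pt "0.158 -0.537 -0.5 0 0 -0.568 0" --pt "0.158 -0.537 -0.4 0 0 -0.568 0"

```text
t: 23.65
ee_pos: [0.6038, -0.1799, 0.2137]
orientation: [[0.715, 0.699, 0.004], [0.699, -0.715, 0.003], [0.004, 0.0, -1.0]]
wrist_force: [-0.5, 0.4, -0.6]
finger_gap: 0.128
grasp_force: 51.8
```

```bash
cat > look.py <<'E'
from h import *
import sys
np.set_printoptions(precision=4,suppress=True)
s=bot.get_state(); R=np.array(s['orientation']);print(s['t'],s['ee_pos'],'yaw y',np.degrees(np.arctan2(R[1,1],R[0,1])),'z',R[:,2],s['finger_gap'],s['wrist_force'])
a=snapshot('top');b=snapshot('side')
A=a['img'][150:310,390:570];B=b['img'][110:240,290:430]
f=lambda i:cv2.resize(i,(int(370*i.shape[1]/i.shape[0]),370),interpolation=cv2.INTER_CUBIC)
o=np.hstack([f(A),f(B)])[:,:800]
save({'img':o},sys.argv[1])
E
python3 look.py p5.png
```

```text
23.65 [ 0.6038 -0.1799  0.2137] yaw y -45.64771846055577 z [ 0.0035  0.0028 -1.    ] 0.12835564959973003 [-0.5355  0.3794 -0.6102]
```

View pics/p5.png

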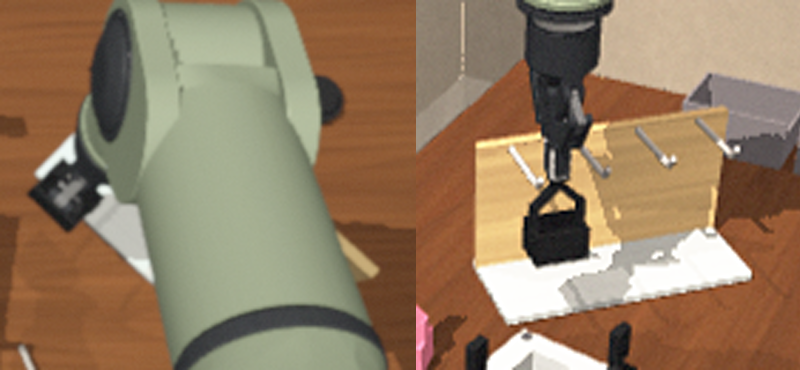

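The cup hangs level in the grip in front of the leftmost hook (bail near (560,195) in the right panel). Advance along the hook.

Emit:
arm_command --pt "0 0 0.1 0 0 0 0" --pt "0.35 -0.3565 0 0 0 0 0" --pt "0.35 -0.3565 0 0 0 0 0" --pt "0.35 -0.3565 0 0 0 0 0" --pt "0.35 -0.3565 0 0 0 0 0" --pt "0.35 -0.3565 0 0 0 0 0" --pt "0.35 -0.3565 0 0 0 0 0" --pt "0 0 0 0 0 0 0"

```text
t: 24.55
ee_pos: [0.668, -0.2438, 0.2188]
orientation: [[0.712, 0.702, 0.006], [0.702, -0.712, 0.002], [0.006, 0.003, -1.0]]
wrist_force: [-0.5, -0.3, -2.0]
finger_gap: 0.129
grasp_force: 51.8
```

Emit:
arm_command --pt "0 0 -0.3 0 0 0 0" --pt "0 0 -0.3 0 0 0 0" --pt "0 0 0 0 0 0 0" --pt "0 0 -0.07 0 0 0 0" --pt "0 0 0 0 0 0 0" --pt "0 0 0 0 0 0 0" --pt "0 0 0 0 0 0 0" --pt "0 0 0 0 0 0 0"

```text
t: 25.35
ee_pos: [0.6674, -0.2436, 0.1986]
orientation: [[0.713, 0.701, 0.006], [0.701, -0.713, 0.002], [0.006, 0.002, -1.0]]
wrist_force: [0.2, 0.3, -0.4]
finger_gap: 0.13
grasp_force: 51.8
```

Emit:
arm_command --pt "0 0 -0.1 0 0 0 0" --pt "0 0 0 0 0 0 0" --pt "0 0 -0.07 0 0 0 0" --pt "0 0 0 0 0 0 0" --pt "0 0 -0.04 0 0 0 0" --pt "0 0 0 0 0 0 0" --pt "0 0 0 0 0 0 0" --pt "0 0 0 0 0 0 0"

```text
t: 26.15
ee_pos: [0.6681, -0.2432, 0.1929]
orientation: [[0.713, 0.701, 0.007], [0.701, -0.713, 0.002], [0.007, 0.003, -1.0]]
wrist_force: [1.8, 1.9, 7.0]
finger_gap: 0.132
grasp_force: 53.1
```

Emit:
arm_command --pt "0 0 0 0 0 0 0.25" --pt "0 0 0 0 0 0 0.45" --pt "0 0 0 0 0 0 0.45" --pt "0 0 0 0 0 0 0.45" --pt "0 0 0.5 0 0 0 0.45" --pt "0 0 0.8 0 0 0 0.45" --pt "0 0 1 0 0 0 0.45" --pt "0 0 1 0 0 0 0.45"

```text
t: 26.95
ee_pos: [0.6672, -0.2435, 0.2934]
orientation: [[0.713, 0.701, 0.006], [0.701, -0.713, 0.002], [0.006, 0.003, -1.0]]
wrist_force: [0.3, 0.8, 0.2]
finger_gap: 0.45
grasp_force: 0.0
```

Run:
```python
from h import *
np.set_printoptions(precision=4,suppress=True)
s=bot.get_state(); print(s['t'],s['ee_pos'])
b=snapshot('side'); g=b['img']
m=(g.max(2)<60).astype(np.uint8)
for c in cv2.findContours(m[130:300,260:420],0,2)[0]:
    if cv2.contourArea(c)>40: x,y,w,h=cv2.boundingRect(c);print(x+260,y+130,w,h,cv2.contourArea(c))
e=np.array([.668,-.244,.174]); 
for dz in(0,-.043,-.083,.049):print(proj(b,e+[0,0,dz]))
```

```text
26.95 [ 0.6672 -0.2435  0.2934]
289 294 12 6 44.5
299 228 25 39 392.0
327 224 45 58 795.0
318 154 21 40 500.0
(np.float64(328.04064708430866), np.float64(167.90414442947963))
(np.float64(327.66564986632096), np.float64(179.45991119476403))
(np.float64(327.3281231322428), np.float64(189.8610022668128))
(np.float64(328.4841582871625), np.float64(154.23707765636877))
```

First cup hangs: the blob spans (318–339, 154–194), as predicted. Next, the left-back cup to hook 2.

Emit:
arm_command --pt "-0.283 0.977 0.1 0 0 0.456 0.5" --pt "-0.283 0.977 0 0 0 0.456 0.5" --pt "-0.283 0.977 0 0 0 0.456 0.7" --pt "-0.283 0.977 0 0 0 0.456 0.7" --pt "-0.283 0.977 0 0 0 0.456 0.7" --pt "-0.283 0.977 0 0 0 0.456 0.7" --pt "-0.283 0.977 0 0 0 0.456 0.7" --pt "-0.283 0.977 0 0 0 0.456 0.7"

```text
t: 27.8
ee_pos: [0.5989, -0.0074, 0.2947]
orientation: [[0.277, 0.961, 0.004], [0.961, -0.277, 0.005], [0.006, 0.003, -1.0]]
wrist_force: [0.1, 0.9, -0.1]
finger_gap: 0.699
grasp_force: 0.0
```

Emit:
arm_command --pt "-0.283 0.977 0 0 0 0.456 0.7" --pt "-0.283 0.977 0 0 0 0.456 0.7" --pt "0 0 -0.5 0 0 0 0.7" --pt "0 0 0 0 0 0 0.7" --pt "0 0 0 0 0 0 0.7" --pt "0 0 0 0 0 0 0.7" --pt "0 0 0 0 0 0 0.7" --pt "0 0 0 0 0 0 0.7"

```text
t: 28.6
ee_pos: [0.5825, 0.0493, 0.2794]
orientation: [[0.157, 0.988, 0.003], [0.988, -0.157, 0.005], [0.006, 0.002, -1.0]]
wrist_force: [-0.8, 1.0, 1.0]
finger_gap: 0.699
grasp_force: 0.0
```

Emit:
arm_command --pt "0 0 -0.9 0 0 0 0.7" --pt "0 0 -0.9 0 0 0 0.7" --pt "0 0 -0.9 0 0 0 0.7" --pt "0 0 -0.9 0 0 0 0.7" --pt "0 0 -0.9 0 0 0 0.7" --pt "0 0 -0.93 0 0 0 0.7" --pt "0 0 0 0 0 0 0.3" --pt "0 0 0 0 0 0 0"

```text
t: 29.4
ee_pos: [0.5826, 0.0496, 0.1168]
orientation: [[0.156, 0.988, 0.003], [0.988, -0.156, 0.005], [0.006, 0.002, -1.0]]
wrist_force: [-0.4, -0.0, 0.6]
finger_gap: 0.37
grasp_force: 0.0
```

Emit:
arm_command --pt "0 0 0 0 0 0 0" --pt "0 0 0 0 0 0 0" --pt "0 0 0 0 0 0 0" --pt "0 0 0 0 0 0 0" --pt "0 0 0 0 0 0 0" --pt "0 0 0 0 0 0 0" --pt "0 0 0 0 0 0 0" --pt "0 0 0 0 0 0 0"

```text
t: 30.2
ee_pos: [0.583, 0.0497, 0.1176]
orientation: [[0.156, 0.988, 0.005], [0.988, -0.156, 0.005], [0.006, 0.004, -1.0]]
wrist_force: [-2.2, -0.5, 8.1]
finger_gap: 0.131
grasp_force: 53.5
```

Emit:
arm_command --pt "0 0 0.5 0 0 0 0" --pt "0 0 0.9 0 0 0 0" --pt "0 0 1 0 0 0 0" --pt "0 0 1 0 0 0 0" --pt "0 0 1 0 0 0 0" --pt "0 0 0.6 0 0 0 0" --pt "-0.12 -0.953 0 0 0 -0.455 0" --pt "-0.12 -0.953 0 0 0 -0.455 0"

```text
t: 31.0
ee_pos: [0.5753, -0.0078, 0.2683]
orientation: [[0.281, 0.96, 0.006], [0.96, -0.281, 0.005], [0.006, 0.004, -1.0]]
wrist_force: [-0.0, -0.2, -1.2]
finger_gap: 0.133
grasp_force: 52.1
```

Emit:
arm_command --pt "-0.12 -0.953 0 0 0 -0.455 0" --pt "-0.12 -0.953 0 0 0 -0.455 0" --pt "-0.12 -0.953 0 0 0 -0.455 0" --pt "-0.12 -0.953 0 0 0 -0.455 0" --pt "-0.12 -0.953 0 0 0 -0.455 0" --pt "-0.12 -0.953 0 0 0 -0.455 0" --pt "-0.12 -0.953 0 0 0 -0.455 0" --pt "-0.12 -0.953 0 0 0 -0.455 0"

```text
t: 31.8
ee_pos: [0.5461, -0.2374, 0.2677]
orientation: [[0.714, 0.701, 0.007], [0.701, -0.714, 0.002], [0.006, 0.003, -1.0]]
wrist_force: [0.7, 0.4, -1.4]
finger_gap: 0.132
grasp_force: 52.1
```

Emit:
arm_command --pt "0 0 -0.5 0 0 0 0" --pt "0 0 -0.6 0 0 0 0" --pt "0 0 -0.6 0 0 0 0" --pt "0 0 0 0 0 0 0" --pt "0 0 0 0 0 0 0" --pt "0 0 0 0 0 0 0" --pt "0 0 0 0 0 0 0" --pt "0 0 0 0 0 0 0"

```text
t: 32.6
ee_pos: [0.5466, -0.2364, 0.2159]
orientation: [[0.712, 0.702, 0.006], [0.702, -0.712, 0.002], [0.006, 0.003, -1.0]]
wrist_force: [0.6, 0.0, -0.2]
finger_gap: 0.129
grasp_force: 52.0
```

Emit:
arm_command --pt "0 0 0.03 0 0 0 0" --pt "0.352 -0.353 0 0 0 0 0" --pt "0.352 -0.353 0 0 0 0 0" --pt "0.352 -0.353 0 0 0 0 0" --pt "0.352 -0.353 0 0 0 0 0" --pt "0.352 -0.353 0 0 0 0 0" --pt "0.352 -0.353 0 0 0 0 0" --pt "0 0 0 0 0 0 0"

```text
t: 33.4
ee_pos: [0.6104, -0.301, 0.2158]
orientation: [[0.713, 0.702, 0.005], [0.702, -0.713, 0.002], [0.005, 0.002, -1.0]]
wrist_force: [-0.5, -0.2, -1.4]
finger_gap: 0.13
grasp_force: 52.1
```

Emit:
arm_command --pt "0 0 -0.3 0 0 0 0" --pt "0 0 -0.3 0 0 0 0" --pt "0 0 -0.08 0 0 0 0" --pt "0 0 0 0 0 0 0" --pt "0 0 -0.07 0 0 0 0" --pt "0 0 -0.04 0 0 0 0" --pt "0 0 0 0 0 0 0" --pt "0 0 0 0 0 0 0"

```text
t: 34.2
ee_pos: [0.6099, -0.2999, 0.1928]
orientation: [[0.712, 0.702, 0.006], [0.702, -0.712, 0.002], [0.006, 0.003, -1.0]]
wrist_force: [-0.9, -0.4, 4.3]
finger_gap: 0.128
grasp_force: 52.8
```

Emit:
arm_command --pt "0 0 0 0 0 0 0.25" --pt "0 0 0 0 0 0 0.45" --pt "0 0 0 0 0 0 0.45" --pt "0 0 0 0 0 0 0.45" --pt "0 0 0.5 0 0 0 0.45" --pt "0 0 0.8 0 0 0 0.45" --pt "0 0 1 0 0 0 0.45" --pt "0 0 1 0 0 0 0.45"

```text
t: 35.0
ee_pos: [0.6097, -0.2999, 0.2937]
orientation: [[0.712, 0.702, 0.006], [0.702, -0.712, 0.002], [0.006, 0.003, -1.0]]
wrist_force: [-0.7, -0.4, 0.1]
finger_gap: 0.45
grasp_force: 0.0
```

Emit:
arm_command --pt "-0.323 0.935 0 0 0 0.35 0.5" --pt "-0.323 0.935 0 0 0 0.35 0.5" --pt "-0.323 0.935 0 0 0 0.35 0.7" --pt "-0.323 0.935 0 0 0 0.35 0.7" --pt "-0.323 0.935 0 0 0 0.35 0.7" --pt "-0.323 0.935 0 0 0 0.35 0.7" --pt "-0.323 0.935 0 0 0 0.35 0.7" --pt "-0.323 0.935 0 0 0 0.35 0.7"

```text
t: 35.8
ee_pos: [0.5319, -0.0744, 0.2926]
orientation: [[0.389, 0.921, 0.005], [0.921, -0.389, 0.004], [0.006, 0.003, -1.0]]
wrist_force: [1.0, 0.3, -0.6]
finger_gap: 0.703
grasp_force: 0.0
```

Emit:
arm_command --pt "-0.323 0.935 0 0 0 0.35 0.7" --pt "-0.323 0.935 0 0 0 0.35 0.7" --pt "-0.323 0.935 0 0 0 0.35 0.7" --pt "-0.323 0.935 0 0 0 0.35 0.7" --pt "-0.323 0.935 0 0 0 0.35 0.7" --pt "0 0 -0.9 0 0 0 0.7" --pt "0 0 -0.9 0 0 0 0.7" --pt "0 0 0 0 0 0 0.7"

```text
t: 36.6
ee_pos: [0.4827, 0.0645, 0.236]
orientation: [[0.156, 0.988, -0.0], [0.988, -0.156, 0.004], [0.004, -0.001, -1.0]]
wrist_force: [-0.9, -0.4, 1.1]
finger_gap: 0.698
grasp_force: 0.0
```

```bash
cat > blobs.py <<'E'
from h import *
np.set_printoptions(precision=4,suppress=True)
s=bot.get_state(); R=np.array(s['orientation']); print(s['t'],s['ee_pos'],'yaw y',np.degrees(np.arctan2(R[1,1],R[0,1])))
b=snapshot('side'); g=b['img']
m=(g.max(2)<60).astype(np.uint8)
for c in cv2.findContours(m[100:380,215:440],0,2)[0]:
    if cv2.contourArea(c)>40: x,y,w,h=cv2.boundingRect(c);print(x+215,y+100,w,h,cv2.contourArea(c))
for i in range(4):
    e=np.array([.6675-.0571*i,-.244-.0561*i,.174]); print('hook',i,proj(b,e+[0,0,-.083]),proj(b,e+[0,0,.049]))
for n,p in(('F',(.4835,.0645)),('R',(.467,-.037))): print(n,proj(b,np.array([*p,.149])))
E
python3 blobs.py
```

```text
36.6 [0.4827 0.0645 0.236 ] yaw y -8.967975026145782
222 345 6 11 40.5
327 223 45 59 795.5
318 147 54 71 1829.0
333 131 9 11 53.0
330 100 45 20 611.5
hook 0 (np.float64(327.4636858686228), np.float64(189.8972893749607)) (np.float64(328.6272254372108), np.float64(154.2711788422004))
hook 1 (np.float64(349.7771308060782), np.float64(186.19199933258548)) (np.float64(352.12234353332616), np.float64(150.83678737450526))
hook 2 (np.float64(371.5390999094145), np.float64(182.57828537460685)) (np.float64(375.0060352973188), np.float64(147.49177095781323))
hook 3 (np.float64(392.76978817180026), np.float64(179.05279399342876)) (np.float64(397.30186138693426), np.float64(144.23268562041915))
F (np.float64(341.5862860185869), np.float64(242.48487945392372))
R (np.float64(361.5358826344032), np.float64(224.25346876385353))
```

Emit:
arm_command --pt "0.03 0 -0.8 0 0 0 0.7" --pt "0 0 -0.8 0 0 0 0.7" --pt "0 0 -0.8 0 0 0 0.7" --pt "0 0 -0.8 0 0 0 0.7" --pt "0 0 -0.79 0 0 0 0.7" --pt "0 0 0 0 0 0 0.7" --pt "0 0 0 0 0 0 0.3" --pt "0 0 0 0 0 0 0"

```text
t: 37.45
ee_pos: [0.4858, 0.0648, 0.1195]
orientation: [[0.157, 0.988, 0.005], [0.988, -0.157, 0.005], [0.006, 0.004, -1.0]]
wrist_force: [-0.5, 0.5, 0.5]
finger_gap: 0.368
grasp_force: 0.0
```

Emit:
arm_command --pt "0 0 0 0 0 0 0" --pt "0 0 0 0 0 0 0" --pt "0 0 0 0 0 0 0" --pt "0 0 0 0 0 0 0" --pt "0 0 0 0 0 0 0" --pt "0 0 0 0 0 0 0" --pt "0 0 0 0 0 0 0" --pt "0 0 0 0 0 0 0"

```text
t: 38.25
ee_pos: [0.4849, 0.0649, 0.1187]
orientation: [[0.157, 0.988, 0.004], [0.988, -0.157, 0.005], [0.006, 0.003, -1.0]]
wrist_force: [-4.7, -0.2, 14.8]
finger_gap: 0.132
grasp_force: 52.9
```

Emit:
arm_command --pt "0 0 0.5 0 0 0 0" --pt "0 0 0.9 0 0 0 0" --pt "0 0 1 0 0 0 0" --pt "0 0 1 0 0 0 0" --pt "0 0 1 0 0 0 0" --pt "0 0 1 0 0 0 0" --pt "0.014 -0.992 0 0 0 -0.379 0" --pt "0.014 -0.992 0 0 0 -0.379 0"

```text
t: 39.05
ee_pos: [0.4858, 0.0049, 0.2811]
orientation: [[0.26, 0.966, 0.006], [0.966, -0.26, 0.005], [0.006, 0.004, -1.0]]
wrist_force: [1.2, 0.6, -1.2]
finger_gap: 0.133
grasp_force: 50.4
```

Emit:
arm_command --pt "0.014 -0.992 0 0 0 -0.379 0" --pt "0.014 -0.992 0 0 0 -0.379 0" --pt "0.014 -0.992 0 0 0 -0.379 0" --pt "0.014 -0.992 0 0 0 -0.379 0" --pt "0.014 -0.992 0 0 0 -0.379 0" --pt "0.014 -0.992 0 0 0 -0.379 0" --pt "0.014 -0.992 0 0 0 -0.379 0" --pt "0.014 -0.992 0 0 0 -0.379 0"

```text
t: 39.85
ee_pos: [0.4887, -0.2341, 0.2803]
orientation: [[0.635, 0.772, 0.006], [0.772, -0.635, 0.003], [0.006, 0.003, -1.0]]
wrist_force: [0.1, 0.0, -1.0]
finger_gap: 0.13
grasp_force: 50.4
```

Emit:
arm_command --pt "0.014 -0.992 0 0 0 -0.379 0" --pt "0.014 -0.992 0 0 0 -0.379 0" --pt "0 0 -0.5 0 0 0 0" --pt "0 0 -0.7 0 0 0 0" --pt "0 0 -0.7 0 0 0 0" --pt "0 0 -0.25 0 0 0 0" --pt "0 0 0 0 0 0 0" --pt "0 0 0 0 0 0 0"

```text
t: 40.65
ee_pos: [0.4901, -0.2925, 0.2162]
orientation: [[0.712, 0.702, 0.006], [0.702, -0.712, 0.002], [0.006, 0.003, -1.0]]
wrist_force: [-0.3, 0.1, -0.1]
finger_gap: 0.13
grasp_force: 50.5
```

Emit:
arm_command --pt "0 0 0.05 0 0 0 0" --pt "0.35 -0.353 0 0 0 0 0" --pt "0.35 -0.353 0 0 0 0 0" --pt "0.35 -0.353 0 0 0 0 0" --pt "0.35 -0.353 0 0 0 0 0" --pt "0.35 -0.353 0 0 0 0 0" --pt "0.35 -0.353 0 0 0 0 0" --pt "0 0 0 0 0 0 0"

```text
t: 41.45
ee_pos: [0.5536, -0.3571, 0.2173]
orientation: [[0.712, 0.702, 0.007], [0.702, -0.712, 0.002], [0.006, 0.003, -1.0]]
wrist_force: [-0.6, 0.5, -1.7]
finger_gap: 0.129
grasp_force: 50.5
```

Emit:
arm_command --pt "0 0 -0.3 0 0 0 0" --pt "0 0 -0.3 0 0 0 0" --pt "0 0 -0.06 0 0 0 0" --pt "0 0 0 0 0 0 0" --pt "0 0 -0.06 0 0 0 0" --pt "0 0 -0.04 0 0 0 0" --pt "0 0 0 0 0 0 0" --pt "0 0 0 0 0 0 0"

```text
t: 42.25
ee_pos: [0.5527, -0.3561, 0.1942]
orientation: [[0.712, 0.702, 0.006], [0.702, -0.712, 0.002], [0.005, 0.003, -1.0]]
wrist_force: [-1.4, -1.9, 4.1]
finger_gap: 0.131
grasp_force: 51.2
```

Emit:
arm_command --pt "0 0 0 0 0 0 0.25" --pt "0 0 0 0 0 0 0.45" --pt "0 0 0 0 0 0 0.45" --pt "0 0 0 0 0 0 0.45" --pt "0 0 0.5 0 0 0 0.45" --pt "0 0 0.8 0 0 0 0.45" --pt "0 0 1 0 0 0 0.45" --pt "0 0 1 0 0 0 0.45"

```text
t: 43.05
ee_pos: [0.5527, -0.3558, 0.2951]
orientation: [[0.712, 0.703, 0.006], [0.703, -0.712, 0.002], [0.006, 0.003, -1.0]]
wrist_force: [0.0, -0.4, -0.4]
finger_gap: 0.45
grasp_force: 0.0
```

Emit:
arm_command --pt "-0.258 0.967 0 0 0 0.414 0.5" --pt "-0.258 0.967 0 0 0 0.414 0.5" --pt "-0.258 0.967 0 0 0 0.414 0.7" --pt "-0.258 0.967 0 0 0 0.414 0.7" --pt "-0.258 0.967 0 0 0 0.414 0.7" --pt "-0.258 0.967 0 0 0 0.414 0.7" --pt "-0.258 0.967 0 0 0 0.414 0.7" --pt "-0.258 0.967 0 0 0 0.414 0.7"

```text
t: 43.85
ee_pos: [0.4905, -0.1227, 0.2941]
orientation: [[0.321, 0.947, 0.005], [0.947, -0.321, 0.004], [0.005, 0.003, -1.0]]
wrist_force: [-0.1, 0.6, -0.5]
finger_gap: 0.698
grasp_force: 0.0
```

Emit:
arm_command --pt "-0.258 0.967 0 0 0 0.414 0.7" --pt "-0.258 0.967 0 0 0 0.414 0.7" --pt "-0.258 0.967 0 0 0 0.414 0.7" --pt "0 0 -0.5 0 0 0 0.7" --pt "0 0 -0.9 0 0 0 0.7" --pt "0 0 -0.5 0 0 0 0.7" --pt "0 0 0 0 0 0 0.7" --pt "0 0 0 0 0 0 0.7"

```text
t: 44.65
ee_pos: [0.4678, -0.0364, 0.2367]
orientation: [[0.155, 0.988, 0.003], [0.988, -0.155, 0.005], [0.006, 0.003, -1.0]]
wrist_force: [0.1, 0.2, 0.5]
finger_gap: 0.699
grasp_force: 0.0
```

```bash
python3 look.py p6.png; python3 blobs.py | head -8
```

```text
44.65 [ 0.4678 -0.0364  0.2367] yaw y -8.911100692607338 z [ 0.0035  0.0051 -1.    ] 0.6988216128616856 [0.1461 0.157  0.525 ]
44.75 [ 0.4681 -0.0367  0.237 ] yaw y -8.939845396944886
222 345 6 11 41.5
348 223 23 39 376.5
318 130 72 70 2353.5
353 113 8 12 46.5
hook 0 (np.float64(327.4636858686228), np.float64(189.8972893749607)) (np.float64(328.6272254372108), np.float64(154.2711788422004))
hook 1 (np.float64(349.7771308060782), np.float64(186.19199933258548)) (np.float64(352.12234353332616), np.float64(150.83678737450526))
hook 2 (np.float64(371.5390999094145), np.float64(182.57828537460685)) (np.float64(375.0060352973188), np.float64(147.49177095781323))
```

View pics/p6.png

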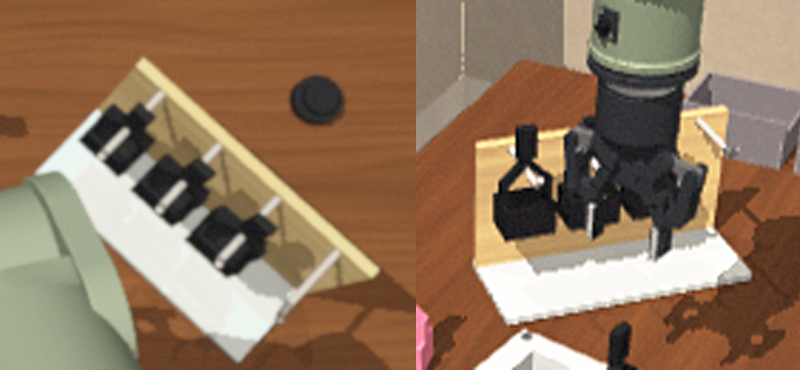

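Three cups hang on hooks 1–3 (left panel: (118,140), (170,190), (228,240)); the last hook is free at (310,285). Now the fourth cup.

Emit:
arm_command --pt "0 0 -0.8 0 0 0 0.7" --pt "0 0 -0.8 0 0 0 0.7" --pt "0 0 -0.8 0 0 0 0.7" --pt "0 0 -0.8 0 0 0 0.7" --pt "0 0 -0.8 0 0 0 0.7" --pt "0 0 0 0 0 0 0.7" --pt "0 0 0 0 0 0 0.3" --pt "0 0 0 0 0 0 0"

```text
t: 45.6
ee_pos: [0.4684, -0.0368, 0.1173]
orientation: [[0.156, 0.988, 0.005], [0.988, -0.156, 0.005], [0.006, 0.004, -1.0]]
wrist_force: [-0.3, 0.0, -0.6]
finger_gap: 0.368
grasp_force: 0.0
```

Emit:
arm_command --pt "0 0 0 0 0 0 0" --pt "0 0 0 0 0 0 0" --pt "0 0 0 0 0 0 0" --pt "0 0 0 0 0 0 0" --pt "0 0 0 0 0 0 0" --pt "0 0 0 0 0 0 0" --pt "0 0 0 0 0 0 0" --pt "0 0 0 0 0 0 0"

```text
t: 46.4
ee_pos: [0.4674, -0.0367, 0.1167]
orientation: [[0.156, 0.988, 0.003], [0.988, -0.156, 0.005], [0.005, 0.002, -1.0]]
wrist_force: [-4.2, 1.5, 11.4]
finger_gap: 0.135
grasp_force: 52.2
```

Emit:
arm_command --pt "0 0 0.5 0 0 0 0" --pt "0 0 0.9 0 0 0 0" --pt "0 0 1 0 0 0 0" --pt "0 0 1 0 0 0 0" --pt "0 0 1 0 0 0 0" --pt "0 0 0.6 0 0 0 0" --pt "0 0 0 0 0 0 0" --pt "-0.103 -0.943 0 0 0 -0.4145 0"

```text
t: 47.2
ee_pos: [0.4649, -0.0629, 0.2664]
orientation: [[0.208, 0.978, 0.005], [0.978, -0.208, 0.006], [0.007, 0.004, -1.0]]
wrist_force: [0.9, -0.3, -0.9]
finger_gap: 0.139
grasp_force: 50.1
```

Emit:
arm_command --pt "-0.103 -0.943 0 0 0 -0.4145 0" --pt "-0.103 -0.943 0 0 0 -0.4145 0" --pt "-0.103 -0.943 0 0 0 -0.4145 0" --pt "-0.103 -0.943 0 0 0 -0.4145 0" --pt "-0.103 -0.943 0 0 0 -0.4145 0" --pt "-0.103 -0.943 0 0 0 -0.4145 0" --pt "-0.103 -0.943 0 0 0 -0.4145 0" --pt "-0.103 -0.943 0 0 0 -0.4145 0"

```text
t: 48.0
ee_pos: [0.4392, -0.2926, 0.2654]
orientation: [[0.629, 0.778, 0.004], [0.778, -0.629, 0.003], [0.005, 0.001, -1.0]]
wrist_force: [0.1, 0.2, 0.1]
finger_gap: 0.133
grasp_force: 50.0
```

Emit:
arm_command --pt "-0.103 -0.943 0 0 0 -0.4145 0" --pt "-0.103 -0.943 0 0 0 -0.4145 0" --pt "0 0 -0.5 0 0 0 0" --pt "0 0 -0.6 0 0 0 0" --pt "0 0 -0.6 0 0 0 0" --pt "0 0 0 0 0 0 0" --pt "0 0 0 0 0 0 0" --pt "0 0 0 0 0 0 0"

```text
t: 48.8
ee_pos: [0.4339, -0.3483, 0.2157]
orientation: [[0.712, 0.702, 0.006], [0.702, -0.712, 0.002], [0.006, 0.003, -1.0]]
wrist_force: [-0.8, 0.3, -0.9]
finger_gap: 0.136
grasp_force: 50.0
```

Emit:
arm_command --pt "0 0 0.03 0 0 0 0" --pt "0.348 -0.354 0 0 0 0 0" --pt "0.348 -0.354 0 0 0 0 0" --pt "0.348 -0.354 0 0 0 0 0" --pt "0.348 -0.354 0 0 0 0 0" --pt "0.348 -0.354 0 0 0 0 0" --pt "0.348 -0.354 0 0 0 0 0" --pt "0 0 0 0 0 0 0"

```text
t: 49.6
ee_pos: [0.4971, -0.4127, 0.2161]
orientation: [[0.713, 0.702, 0.006], [0.702, -0.713, 0.002], [0.006, 0.003, -1.0]]
wrist_force: [-1.0, 0.9, -1.1]
finger_gap: 0.129
grasp_force: 50.2
```

Emit:
arm_command --pt "0 0 -0.3 0 0 0 0" --pt "0 0 -0.3 0 0 0 0" --pt "0 0 -0.08 0 0 0 0" --pt "0 0 0 0 0 0 0" --pt "0 0 -0.07 0 0 0 0" --pt "0 0 -0.04 0 0 0 0" --pt "0 0 0 0 0 0 0" --pt "0 0 0 0 0 0 0"

```text
t: 50.4
ee_pos: [0.4962, -0.4124, 0.193]
orientation: [[0.713, 0.702, 0.006], [0.702, -0.713, 0.001], [0.005, 0.004, -1.0]]
wrist_force: [-2.7, -0.7, 7.6]
finger_gap: 0.127
grasp_force: 51.5
```

Contact. Release, retreat up and clear of the cameras' views of rack and mat.

Emit:
arm_command --pt "0 0 0 0 0 0 0.25" --pt "0 0 0 0 0 0 0.45" --pt "0 0 0 0 0 0 0.45" --pt "0 0 0 0 0 0 0.45" --pt "0 0 0.5 0 0 0 0.45" --pt "0 0 0.8 0 0 0 0.45" --pt "0 0 1 0 0 0 0.45" --pt "0 0 1 0 0 0 0.45"

```text
t: 51.2
ee_pos: [0.4962, -0.4116, 0.2933]
orientation: [[0.712, 0.702, 0.006], [0.702, -0.712, 0.002], [0.006, 0.003, -1.0]]
wrist_force: [0.9, -0.9, 0.5]
finger_gap: 0.453
grasp_force: 0.0
```

Emit:
arm_command --pt "-0.8 -0.4 0.3 0 0 0 0.45" --pt "-0.8 -0.4 0.3 0 0 0 0.45" --pt "-0.8 -0.4 0.3 0 0 0 0.45" --pt "-0.8 -0.4 0.3 0 0 0 0.45" --pt "-0.8 -0.4 0 0 0 0 0.45" --pt "-0.8 -0.4 0 0 0 0 0.45" --pt "-0.8 -0.4 0 0 0 0 0.45" --pt "0 0 0 0 0 0 0.45"

```text
t: 52.0
ee_pos: [0.3247, -0.4977, 0.3284]
orientation: [[0.716, 0.699, 0.005], [0.699, -0.716, 0.001], [0.004, 0.003, -1.0]]
wrist_force: [-0.6, -0.8, -0.3]
finger_gap: 0.451
grasp_force: 0.0
```

Run:
```python
from h import *
s=bot.get_state();print(s['t'],s['ee_pos'],s['wrist_force'])
a=snapshot('top');b=snapshot('side')
A=a['img'][160:330,165:565];B=b['img'][110:400,190:450]
A=cv2.resize(A,None,fx=1.25,fy=1.25);B=cv2.resize(B,None,fx=1.15,fy=1.15)
o=np.zeros((max(A.shape[0],B.shape[0]),A.shape[1]+B.shape[1],3),np.uint8)
o[:A.shape[0],:A.shape[1]]=A;o[:B.shape[0],A.shape[1]:]=B
print(o.shape);save({'img':o},'p7.png')
```

```text
52.0 [ 0.32472327 -0.49771174  0.32837704] [-0.60000346 -0.7644425  -0.27460665]
(334, 799, 3)
```

View pics/p7.png

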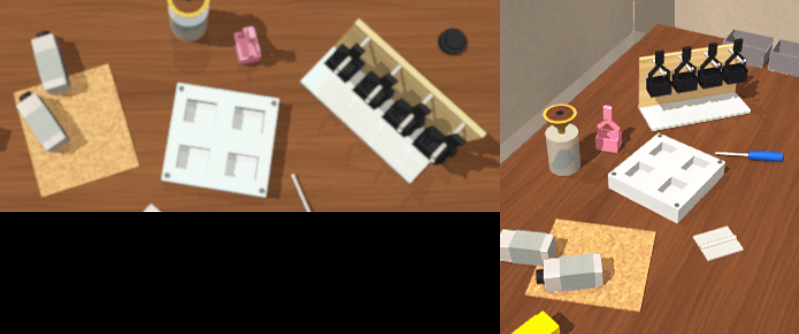

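The picture shows all four cups hanging, but both tins have been knocked over: now lying at about (50,62) and (43,120) in the top panel, caps to the upper left. I measure them anew.

Run:
```python
from h import *
import pickle
a=snapshot('top');b=snapshot('side')
pickle.dump((a,b),open('tins.pkl','wb'))
A=a['img'][180:290,175:265];B=b['img'][285:385,175:300]
A=cv2.resize(A,None,fx=4.4,fy=4.4,interpolation=2);B=cv2.resize(B,None,fx=3.2,fy=3.2,interpolation=2)
o=np.zeros((max(A.shape[0],B.shape[0]),A.shape[1]+B.shape[1],3),np.uint8)
o[:A.shape[0],:A.shape[1]]=A;o[:B.shape[0],A.shape[1]:]=B
print(A.shape,o.shape);save({'img':o},'p8.png')
def cont(s,roi,f,n):
    x0,x1,y0,y1=roi;g=s['img'][y0:y1,x0:x1];hsv=cv2.cvtColor(g,cv2.COLOR_RGB2HSV)
    m=f(g,hsv).astype(np.uint8)
    for c in cv2.findContours(m,0,2)[0]:
        if cv2.contourArea(c)>20:
            p=cv2.approxPolyDP(c,2,True)[:,0]+[x0,y0];M=cv2.moments(c);print(n,cv2.contourArea(c),(M['m10']/M['m00']+x0,M['m01']/M['m00']+y0),p.tolist())
for s,r,n in((a,(175,265,170,300),'T'),(b,(170,300,280,390),'S')):
    cont(s,r,lambda g,h:(h[...,1]<60)&(h[...,2]>70),n+' body'); cont(s,r,lambda g,h:(g.max(2)<50),n+' cap')
```

```text
(484, 396, 3) (484, 796, 3)
T body 907.5 (198.29825528007345, 257.60881542699724) [[189, 235], [178, 246], [200, 278], [207, 280], [219, 270], [193, 235]]
T body 908.0 (204.8226872246696, 210.43740822320117) [[197, 186], [190, 191], [198, 226], [205, 234], [218, 231], [220, 228], [211, 194], [206, 187]]
S body 2721.0 (233.18565478378048, 336.2257748376822) [[184, 322], [190, 336], [227, 340], [230, 363], [279, 357], [277, 331], [237, 335], [236, 314], [193, 309]]
```

View pics/p8.png

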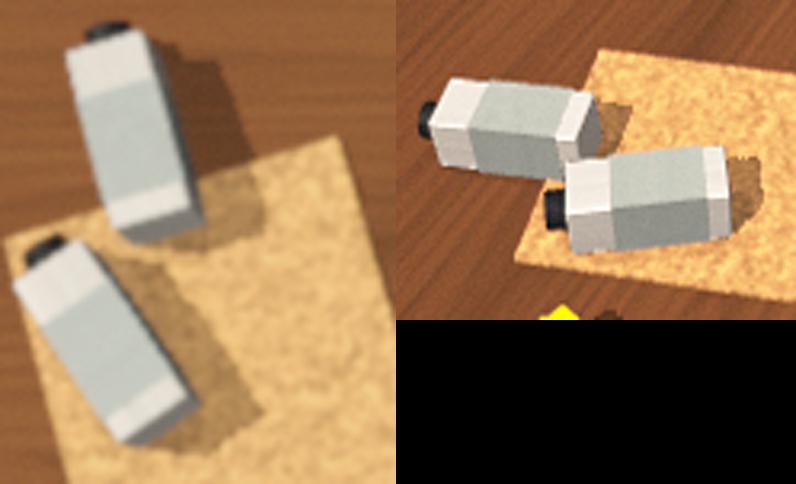

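Both tins lie flat, caps toward the upper left; one (A′) is mostly off the mat at (130,135), the other (B′) on it at (105,340).

Run:
```python
from h import *
import pickle
np.set_printoptions(precision=4,suppress=True)
T,S=pickle.load(open('tins.pkl','rb'))
ct=lambda x,y:(175+x/4.4-.4,180+y/4.4-.4); cs=lambda x,y:(175+(x-396)/3.2-.35,285+y/3.2-.35)
for n,P in(('A',[((143,30),(452,80)),((193,208),(595,92)),((68,52),(435,122)),((118,237),(574,142))]),('B',[((72,240),(565,162)),((190,387),(722,147)),((15,287),(567,212)),((120,440),(728,200))])):
    tops=[];
    for a,b in P:
        p,e=tri(T,ct(*a),S,cs(*b)); t=onz(T,*ct(*a),.053); tops.append(t); print(n,p,'%.4f'%e,'top@.053',t[:2], 'side@.053',onz(S,*cs(*b),.053)[:2])
    t=np.array(tops); c=(t[0]-t[1]+t[2]-t[3])[:2]; print('centre',t.mean(0),'axis',c/np.linalg.norm(c),np.degrees(np.arctan2(c[1],c[0])),'len',np.linalg.norm(c)/2,'wid',np.linalg.norm(t[0]-t[2]))
```

```text
A [0.7593 0.369  0.0459] 0.0002 top@.053 [0.7569 0.3672] side@.053 [0.7542 0.374 ]
A [0.6449 0.3341 0.0537] 0.0025 top@.053 [0.6439 0.3337] side@.053 [0.6467 0.3338]
A [0.7428 0.4133 0.0496] 0.0038 top@.053 [0.7436 0.4132] side@.053 [0.7382 0.4153]
A [0.6304 0.3812 0.0499] 0.0067 top@.053 [0.6266 0.379 ] side@.053 [0.6321 0.3839]
centre [0.6927 0.3733 0.053 ] axis [0.9593 0.2825] 16.41195644797337 len 0.11988766049877914 wid 0.04794636693205628
B [0.6245 0.4059 0.057 ] 0.0003 top@.053 [0.6251 0.4069] side@.053 [0.6269 0.4032]
B [0.5337 0.3338 0.0476] 0.0024 top@.053 [0.5342 0.3331] side@.053 [0.53   0.3376]
B [0.5977 0.4411 0.053 ] 0.0023 top@.053 [0.5967 0.4406] side@.053 [0.5989 0.4413]
B [0.5034 0.3756 0.0476] 0.0002 top@.053 [0.5029 0.3743] side@.053 [0.5009 0.3793]
centre [0.5647 0.3887 0.053 ] axis [0.7965 0.6046] 37.19890022900546 len 0.11593418826461312 wid 0.04409318554334283
```

Emit:
arm_command --pt "0.383 0.907 0.2 0 0 0.594 0.6" --pt "0.383 0.907 0.2 0 0 0.594 0.6" --pt "0.383 0.907 0.2 0 0 0.594 0.6" --pt "0.383 0.907 0.2 0 0 0.594 0.6" --pt "0.383 0.907 0.2 0 0 0.594 0.6" --pt "0.383 0.907 0 0 0 0.594 0.6" --pt "0.383 0.907 0 0 0 0.594 0.6" --pt "0.383 0.907 0 0 0 0.594 0.6"

```text
t: 53.0
ee_pos: [0.4209, -0.2756, 0.3571]
orientation: [[0.122, 0.993, 0.003], [0.993, -0.122, 0.005], [0.005, 0.002, -1.0]]
wrist_force: [1.4, -0.6, 0.0]
finger_gap: 0.603
grasp_force: 0.0
```

Emit:
arm_command --pt "0.383 0.907 0 0 0 0.594 1" --pt "0.383 0.907 0 0 0 0.594 1" --pt "0.383 0.907 0 0 0 0.594 1" --pt "0.383 0.907 0 0 0 0.594 1" --pt "0.383 0.907 0 0 0 0.594 1" --pt "0.383 0.907 0 0 0 0.594 1" --pt "0.383 0.907 0 0 0 0.594 1" --pt "0.383 0.907 0 0 0 0.594 1"

```text
t: 53.8
ee_pos: [0.5122, -0.0579, 0.357]
orientation: [[-0.515, 0.857, -0.001], [0.857, 0.515, 0.006], [0.005, 0.002, -1.0]]
wrist_force: [1.2, 0.1, 0.2]
finger_gap: 1.002
grasp_force: 0.0
```

Emit:
arm_command --pt "0.383 0.907 0 0 0 0.594 1" --pt "0.383 0.907 0 0 0 0.594 1" --pt "0.383 0.907 0 0 0 0.594 1" --pt "0.383 0.907 0 0 0 0.594 1" --pt "0.383 0.907 0 0 0 0.594 1" --pt "0.383 0.907 0 0 0 0.594 1" --pt "0.383 0.907 0 0 0 0.594 1" --pt "0.383 0.907 0 0 0 0.594 1"

```text
t: 54.6
ee_pos: [0.6037, 0.1598, 0.357]
orientation: [[-0.934, 0.358, -0.004], [0.358, 0.934, 0.004], [0.006, 0.002, -1.0]]
wrist_force: [-0.2, -0.6, 0.5]
finger_gap: 1.001
grasp_force: 0.0
```

Emit:
arm_command --pt "0.383 0.907 0 0 0 0.594 1" --pt "0.383 0.907 0 0 0 0.594 1" --pt "0.383 0.907 -0.5 0 0 0.594 1" --pt "0.383 0.907 -0.7 0 0 0.594 1" --pt "0.383 0.907 -0.7 0 0 0.594 1" --pt "0.383 0.907 -0.7 0 0 0.594 1" --pt "0.383 0.907 -0.7 0 0 0.594 1" --pt "0.383 0.907 -0.7 0 0 0.594 1"

```text
t: 55.4
ee_pos: [0.6952, 0.3775, 0.2359]
orientation: [[-0.956, -0.293, -0.006], [-0.293, 0.956, 0.001], [0.006, 0.003, -1.0]]
wrist_force: [0.8, -0.1, 0.6]
finger_gap: 0.998
grasp_force: 0.0
```

Emit:
arm_command --pt "-0.07 -0.15 -0.9 0 0 0 1" --pt "0 0 -1 0 0 0 1" --pt "0 0 -1 0 0 0 1" --pt "0 0 -1 0 0 0 1" --pt "0 0 -1 0 0 0 1" --pt "0 0 -1 0 0 0 1" --pt "0 0 -0.9 0 0 0 1" --pt "0 0 -0.4 0 0 0 1"

```text
t: 56.2
ee_pos: [0.6919, 0.3712, 0.0182]
orientation: [[-0.957, -0.289, -0.009], [-0.289, 0.957, -0.001], [0.009, 0.002, -1.0]]
wrist_force: [-0.1, 0.1, -0.4]
finger_gap: 1.001
grasp_force: 0.0
```

Emit:
arm_command --pt "0 0 0 0 0 0 0" --pt "0 0 0 0 0 0 0" --pt "0 0 0 0 0 0 0" --pt "0 0 0 0 0 0 0" --pt "0 0 0 0 0 0 0" --pt "0 0 0 0 0 0 0" --pt "0 0 0 0 0 0 0" --pt "0 0 0 0 0 0 0"

```text
t: 57.0
ee_pos: [0.6944, 0.3714, 0.0232]
orientation: [[-0.958, -0.287, -0.004], [-0.287, 0.958, 0.002], [0.003, 0.003, -1.0]]
wrist_force: [-0.8, 1.3, 6.9]
finger_gap: 0.578
grasp_force: 52.5
```

Emit:
arm_command --pt "0 0 0.8 0 0 0 0" --pt "0 0 1 0 0 0 0" --pt "0 0 1 0 0 0 0" --pt "0 0 1 0 0 0 0" --pt "-0.261 -0.308 0 0 0 -0.934 0" --pt "-0.261 -0.308 0 0 0 -0.934 0" --pt "-0.261 -0.308 0 0 0 -0.934 0" --pt "-0.261 -0.308 0 0 0 -0.934 0"

```text
t: 57.8
ee_pos: [0.6623, 0.3332, 0.1373]
orientation: [[-0.972, 0.234, -0.004], [0.234, 0.972, 0.004], [0.004, 0.003, -1.0]]
wrist_force: [0.4, 0.6, -1.3]
finger_gap: 0.578
grasp_force: 52.6
```

Emit:
arm_command --pt "-0.261 -0.308 0 0 0 -0.934 0" --pt "-0.261 -0.308 0 0 0 -0.934 0" --pt "-0.261 -0.308 0 0 0 -0.934 0" --pt "-0.261 -0.308 0 0 0 -0.934 0" --pt "-0.261 -0.308 0 0 0 -0.934 0" --pt "-0.261 -0.308 0 0 0 -0.934 0" --pt "-0.261 -0.308 0 0 0 -0.934 0" --pt "-0.261 -0.308 0 0 0 -0.934 0"

```text
t: 58.6
ee_pos: [0.5997, 0.2595, 0.1372]
orientation: [[-0.287, 0.958, 0.002], [0.958, 0.287, 0.007], [0.006, 0.004, -1.0]]
wrist_force: [0.8, -0.0, -2.2]
finger_gap: 0.575
grasp_force: 52.6
```

Emit:
arm_command --pt "0 0 -0.5 0 0 0 0" --pt "0 0 -0.8 0 0 0 0" --pt "0 0 -0.8 0 0 0 0" --pt "0 0 -0.6 0 0 0 0" --pt "0 0 -0.3 0 0 0 0" --pt "0 0 0 0 0 0 0" --pt "0 0 0 0 0 0 0" --pt "0 0 0 0 0 0 0"

```text
t: 59.4
ee_pos: [0.6004, 0.26, 0.0461]
orientation: [[-0.292, 0.956, 0.002], [0.956, 0.292, 0.006], [0.006, 0.004, -1.0]]
wrist_force: [-0.2, -0.1, -2.0]
finger_gap: 0.577
grasp_force: 52.6
```

Emit:
arm_command --pt "0 0 -0.4 0 0 0 0" --pt "0 0 -0.1 0 0 0 0" --pt "0 0 0 0 0 0 0" --pt "0 0 -0.08 0 0 0 0" --pt "0 0 0 0 0 0 0" --pt "0 0 -0.07 0 0 0 0" --pt "0 0 0 0 0 0 0" --pt "0 0 0 0 0 0 0"

```text
t: 60.2
ee_pos: [0.6, 0.2599, 0.026]
orientation: [[-0.292, 0.956, 0.001], [0.956, 0.292, 0.006], [0.006, 0.003, -1.0]]
wrist_force: [-1.6, 0.5, 3.8]
finger_gap: 0.575
grasp_force: 53.4
```

Emit:
arm_command --pt "0 0 0.05 0 0 0 1" --pt "0 0 0 0 0 0 1" --pt "0 0 0 0 0 0 1" --pt "0 0 0 0 0 0 1" --pt "0 0 0.8 0 0 0 1" --pt "0 0 1 0 0 0 1" --pt "0 0 1 0 0 0 1" --pt "0 0 1 0 0 0 1"

```text
t: 61.0
ee_pos: [0.5997, 0.2595, 0.1422]
orientation: [[-0.292, 0.956, 0.0], [0.956, 0.292, 0.006], [0.006, 0.002, -1.0]]
wrist_force: [0.6, -0.2, 0.3]
finger_gap: 0.998
grasp_force: 0.0
```

Emit:
arm_command --pt "0.067 -0.219 0 0.5975 0.1825 0 1" --pt "0.067 -0.219 0 0.5975 0.1825 0 1" --pt "0.067 -0.219 0 0.5975 0.1825 0 1" --pt "0.067 -0.219 0 0.5975 0.1825 0 1" --pt "0.067 -0.219 0 0.5975 0.1825 0 1" --pt "0.067 -0.219 0 0.5975 0.1825 0 1" --pt "0.067 -0.219 0 0.5975 0.1825 0 1" --pt "0.067 -0.219 0 0.5975 0.1825 0 1"

```text
t: 61.8
ee_pos: [0.6164, 0.2063, 0.1414]
orientation: [[-0.222, 0.957, -0.186], [0.727, 0.29, 0.622], [0.649, 0.002, -0.76]]
wrist_force: [-0.3, 0.3, -0.8]
finger_gap: 1.003
grasp_force: 0.0
```

Emit:
arm_command --pt "0 0 0 0 0 0 1" --pt "0 0 0 0 0 0 1" --pt "0 0 0 0 0 0 1" --pt "0 0 0 0 0 0 1" --pt "0 0 0 0 0 0 1" --pt "0 0 0 0 0 0 1" --pt "0 0 0 0 0 0 1" --pt "0 0 0 0 0 0 1"

```text
t: 62.6
ee_pos: [0.6159, 0.2071, 0.1411]
orientation: [[-0.223, 0.957, -0.187], [0.73, 0.291, 0.619], [0.647, 0.002, -0.763]]
wrist_force: [0.6, 0.1, -0.0]
finger_gap: 1.003
grasp_force: 0.0
```

```bash
cat > tins.py <<'E'
from h import *
np.set_printoptions(precision=4,suppress=True)
st=bot.get_state();print(st['t'],st['ee_pos'],np.array(st['joint_positions']))
a=snapshot('top');b=snapshot('side')
def cont(s,roi,f,n,z):
    x0,x1,y0,y1=roi;g=s['img'][y0:y1,x0:x1];hsv=cv2.cvtColor(g,cv2.COLOR_RGB2HSV)
    m=f(g,hsv).astype(np.uint8)
    for c in cv2.findContours(m,0,2)[0]:
        if cv2.contourArea(c)>15:
            p=cv2.approxPolyDP(c,2,True)[:,0]+[x0,y0];M=cv2.moments(c);q=(M['m10']/M['m00']+x0,M['m01']/M['m00']+y0);print(n,cv2.contourArea(c),np.round(q,1),onz(s,*q,z)[:2],p.tolist())
for s,r,n in((a,(165,290,170,320),'T'),(b,(170,350,280,390),'S')):
    cont(s,r,lambda g,h:(h[...,1]<60)&(h[...,2]>70),n+' body',.053); cont(s,r,lambda g,h:(g.max(2)<55),n+' cap',.14)
E
python3 tins.py
```

```text
62.6 [0.6159 0.2071 0.1411] [ 0.4292  0.9677 -0.9037  1.5322  0.0036  0.9408  0.0752]
T body 904.5 [198.3 257.6] [0.5614 0.3854] [[189, 235], [178, 245], [200, 278], [207, 280], [219, 270], [193, 235]]
T body 943.5 [246.8 243.9] [0.5965 0.2571] [[276, 240], [270, 242], [264, 228], [224, 240], [222, 244], [226, 257], [233, 259], [270, 248]]
T body 33.0 [260.3 206.6] [0.6982 0.2218] [[264, 200], [257, 207], [257, 211], [265, 205]]
T body 59.5 [284.1 206.7] [0.6968 0.1576] [[288, 200], [285, 199], [286, 202], [279, 205], [280, 212], [289, 208]]
T body 73.0 [276.1 192.1] [0.7379 0.1793] [[282, 187], [280, 186], [277, 192], [273, 191], [273, 187], [263, 195], [271, 190], [279, 197], [276, 203], [278, 198], [283, 196]]
T cap 25.5 [270.4 236.3] [0.5991 0.1853] [[268, 233], [269, 239], [273, 239], [272, 234]]
T cap 65.5 [282.7 233.3] [0.6062 0.1548] [[282, 218], [279, 237], [282, 235], [283, 238], [279, 239], [278, 243], [285, 240], [288, 233], [285, 230], [280, 231]]
T cap 31.0 [269.8 198.7] [0.6951 0.1872] [[265, 196], [274, 204], [275, 202], [270, 199], [271, 193]]
S body 2381.5 [259.  331.1] [0.5668 0.3579] [[280, 286], [264, 285], [253, 315], [254, 328], [260, 332], [228, 336], [227, 351], [230, 363], [279, 357], [277, 331], [272, 329], [282, 299]]
S body 647.0 [331.5 288.3] [0.4732 0.1437] [[298, 280], [342, 303], [349, 298], [349, 280]]
S cap 27.5 [224.  350.6] [0.5588 0.4988] [[222, 345], [222, 348], [226, 348], [222, 355], [227, 355], [226, 345]]
```

Emit:
arm_command --pt "0 0 -0.68 0 0 0 1" --pt "0 0 -0.68 0 0 0 1" --pt "-0.16 0.52 -0.65 0 0 0 1" --pt "-0.16 0.52 -0.65 0 0 0 1" --pt "-0.16 0.52 -0.65 0 0 0 1" --pt "-0.16 0.52 -0.65 0 0 0 1" --pt "0 0 0 0 0 0 1" --pt "0 0 0 0 0 0 0"

```text
t: 63.5
ee_pos: [0.5962, 0.2694, 0.0214]
orientation: [[-0.222, 0.957, -0.188], [0.729, 0.291, 0.619], [0.647, 0.0, -0.762]]
wrist_force: [0.7, -0.8, 0.6]
finger_gap: 0.856
grasp_force: 0.0
```

Emit:
arm_command --pt "0 0 0 0 0 0 0" --pt "0 0 0 0 0 0 0" --pt "0 0 0 0 0 0 0" --pt "0 0 0 0 0 0 0" --pt "0 0 0 0 0 0 0" --pt "0 0 0 0 0 0 0" --pt "0 0 0 0 0 0 0" --pt "0 0 0 0 0 0 0"

```text
t: 64.3
ee_pos: [0.5976, 0.2688, 0.0228]
orientation: [[-0.223, 0.957, -0.185], [0.73, 0.29, 0.619], [0.646, 0.003, -0.763]]
wrist_force: [2.3, -5.5, 6.6]
finger_gap: 0.579
grasp_force: 52.7
```

Emit:
arm_command --pt "0 0 0.8 0 0 0 0" --pt "0 0 0.8 0 0 0 0" --pt "0.16 0.13 0.8 -0.448 -0.137 0 0" --pt "0.16 0.13 0.8 -0.896 -0.274 0 0" --pt "0.16 0.13 0.3 -0.896 -0.274 0 0" --pt "0.16 0.13 0 -0.896 -0.274 0 0" --pt "0 0 0 -0.896 -0.274 0 0" --pt "0 0 0 -0.896 -0.274 0 0"

```text
t: 65.1
ee_pos: [0.6164, 0.2852, 0.1288]
orientation: [[-0.292, 0.956, 0.011], [0.956, 0.292, -0.019], [-0.021, 0.005, -1.0]]
wrist_force: [0.5, 0.4, -3.7]
finger_gap: 0.58
grasp_force: 52.3
```

Emit:
arm_command --pt "0 0 0 -0.896 -0.274 0 0" --pt "0 0 0 -0.896 -0.274 0 0" --pt "0 0 0 -0.896 -0.274 0 0" --pt "0 0 0 -0.896 -0.274 0 0" --pt "0 0 0 -0.896 -0.274 0 0" --pt "0 0 0 -0.896 -0.274 0 0" --pt "0 0 0 -0.448 -0.137 0 0" --pt "0 0 0 0 0 0 0"

```text
t: 65.9
ee_pos: [0.6141, 0.287, 0.1249]
orientation: [[-0.193, 0.955, 0.226], [0.617, 0.297, -0.729], [-0.763, -0.002, -0.646]]
wrist_force: [-0.9, -0.1, -2.7]
finger_gap: 0.58
grasp_force: 52.4
```

Emit:
arm_command --pt "0 0 -0.4 0 0 0 0" --pt "0 0 -0.4 0 0 0 0" --pt "0 0 -0.4 0 0 0 0" --pt "0 0 -0.4 0 0 0 0" --pt "0 0 -0.3 0 0 0 0" --pt "0 0 0 0 0 0 0" --pt "0 0 0 0 0 0 0" --pt "0 0 0 0 0 0 0"

```text
t: 66.7
ee_pos: [0.6161, 0.2852, 0.0708]
orientation: [[-0.189, 0.956, 0.225], [0.62, 0.294, -0.728], [-0.762, 0.002, -0.648]]
wrist_force: [0.1, -0.3, -2.2]
finger_gap: 0.575
grasp_force: 52.4
```

Emit:
arm_command --pt "0 0 -0.25 0 0 0 0" --pt "0 0 -0.1 0 0 0 0" --pt "0 0 0 0 0 0 0" --pt "0 0 -0.07 0 0 0 0" --pt "0 0 0 0 0 0 0" --pt "0 0 -0.05 0 0 0 0" --pt "0 0 0 0 0 0 0" --pt "0 0 0 0 0 0 0"

```text
t: 67.5
ee_pos: [0.6159, 0.2851, 0.0562]
orientation: [[-0.189, 0.956, 0.225], [0.619, 0.294, -0.728], [-0.762, 0.002, -0.647]]
wrist_force: [0.8, -0.2, -2.4]
finger_gap: 0.581
grasp_force: 52.4
```

Emit:
arm_command --pt "0 0 -0.06 0 0 0 0" --pt "0 0 0 0 0 0 0" --pt "0 0 -0.05 0 0 0 0" --pt "0 0 0 0 0 0 0" --pt "0 0 0 0 0 0 0" --pt "0 0 0 0 0 0 0" --pt "0 0 0 0 0 0 0" --pt "0 0 0 0 0 0 0"

```text
t: 68.3
ee_pos: [0.616, 0.2852, 0.0556]
orientation: [[-0.187, 0.956, 0.226], [0.618, 0.293, -0.729], [-0.764, 0.003, -0.646]]
wrist_force: [-11.1, 1.6, 26.6]
finger_gap: 0.578
grasp_force: 54.8
```

Emit:
arm_command --pt "0 0 0.05 0 0 0 0" --pt "0 0 0 0 0 0 1" --pt "0 0 0 0 0 0 1" --pt "0 0 0 0 0 0 1" --pt "0 0 0 0 0 0 1" --pt "-0.19 0.61 0.6 0 0 0 1" --pt "-0.19 0.61 0.6 0 0 0 1" --pt "-0.19 0.61 0.6 0 0 0 1"

```text
t: 69.1
ee_pos: [0.5985, 0.3405, 0.1089]
orientation: [[-0.189, 0.956, 0.225], [0.619, 0.294, -0.728], [-0.762, 0.001, -0.647]]
wrist_force: [1.0, 0.4, -0.4]
finger_gap: 1.002
grasp_force: 0.0
```

Emit:
arm_command --pt "0 0.5 1 0 0 0 1" --pt "0 0 1 0 0 0 1" --pt "0 0 1 0 0 0 1" --pt "0 0 1 0 0 0 1" --pt "0 0 1 0 0 0 1" --pt "0 0 0.5 0 0 0 1" --pt "0 0 0 0 0 0 1" --pt "0 0 0 0 0 0 1"

```text
t: 69.9
ee_pos: [0.5986, 0.3548, 0.2725]
orientation: [[-0.19, 0.956, 0.225], [0.619, 0.294, -0.728], [-0.762, 0.001, -0.647]]
wrist_force: [-0.1, -0.2, -1.3]
finger_gap: 1.0
grasp_force: 0.0
```

```bash
python3 tins.py
```

```text
69.9 [0.5986 0.3548 0.2725] [-0.8779  0.8773 -0.0906  1.1175  0.7285  1.7382 -0.7585]
T body 920.5 [197.8 257.4] [0.5621 0.3867] [[183, 236], [178, 245], [171, 248], [184, 249], [183, 253], [200, 278], [207, 280], [219, 272], [199, 241], [193, 235], [184, 238]]
T body 561.5 [231.6 236.1] [0.6182 0.2981] [[234, 221], [217, 227], [222, 244], [230, 250], [246, 246], [242, 231]]
T body 37.5 [169.8 205. ] [0.7062 0.4669] [[165, 203], [165, 207], [176, 206]]
T cap 84.0 [169.1 253.1] [0.5608 0.4347] [[165, 263], [172, 252], [183, 249], [171, 250], [165, 246]]
T cap 59.5 [228.3 231.8] [0.612  0.2899] [[225, 228], [224, 233], [231, 236], [232, 230]]
S body 1408.5 [253.2 346.9] [0.5535 0.4053] [[277, 331], [228, 336], [227, 351], [230, 363], [278, 358]]
S body 647.0 [331.5 288.3] [0.4732 0.1437] [[298, 280], [342, 303], [349, 298], [349, 280]]
S body 891.5 [256.1 305.6] [0.6181 0.2889] [[248, 280], [243, 291], [247, 325], [264, 327], [268, 316], [266, 282], [261, 281], [259, 289], [251, 290]]
S body 170.5 [176.6 285.7] [0.8457 0.3226] [[170, 298], [191, 280], [170, 280]]
S cap 30.0 [224.2 350.4] [0.5588 0.4983] [[222, 345], [222, 349], [226, 349], [222, 351], [222, 355], [227, 355], [226, 345]]
S cap 90.0 [254.4 284.4] [0.6093 0.3   ] [[249, 281], [251, 289], [260, 287], [259, 280]]
S cap 466.0 [193.6 289.6] [0.7286 0.381 ] [[218, 280], [192, 280], [177, 292], [172, 301], [192, 298]]
```

Emit:
arm_command --pt "-0.14 0.142 0 0.743 0.226 0 1" --pt "-0.14 0.142 0 0.743 0.226 0 1" --pt "-0.14 0.142 0 0.743 0.226 0 1" --pt "-0.14 0.142 0 0.743 0.226 0 1" --pt "-0.14 0.142 0 0.743 0.226 0 1" --pt "-0.14 0.142 0 0.743 0.226 0 1" --pt "-0.14 0.142 0 0.743 0.226 0 1" --pt "-0.14 0.142 0 0.743 0.226 0 1"

```text
t: 70.8
ee_pos: [0.5649, 0.3893, 0.2728]
orientation: [[-0.291, 0.957, 0.002], [0.957, 0.291, 0.006], [0.005, 0.003, -1.0]]
wrist_force: [0.5, 1.2, 0.3]
finger_gap: 0.999
grasp_force: 0.0
```

Emit:
arm_command --pt "0 0 0 0 0 -0.97 1" --pt "0 0 0 0 0 -0.97 1" --pt "0 0 0 0 0 -0.97 1" --pt "0 0 0 0 0 -0.97 1" --pt "0 0 0 0 0 -0.97 1" --pt "0 0 0 0 0 -0.97 1" --pt "0 0 0 0 0 -0.97 1" --pt "0 0 0 0 0 -0.97 1"

```text
t: 71.6
ee_pos: [0.5649, 0.3888, 0.2721]
orientation: [[0.713, 0.701, 0.002], [0.701, -0.713, -0.003], [-0.001, 0.003, -1.0]]
wrist_force: [0.2, -0.8, -0.0]
finger_gap: 0.999
grasp_force: 0.0
```

Emit:
arm_command --pt "0 0 -0.4 0 0 -0.97 1" --pt "0 0 -0.7 0 0 0 1" --pt "0 0 -0.7 0 0 0 1" --pt "0 0 -0.7 0 0 0 1" --pt "0 0 0 0 0 0 1" --pt "0 0 0 0 0 0 1" --pt "0 0 0 0 0 0 1" --pt "0 0 0 0 0 0 1"

```text
t: 72.4
ee_pos: [0.5656, 0.3893, 0.1994]
orientation: [[0.798, 0.603, 0.004], [0.603, -0.798, -0.001], [0.002, 0.003, -1.0]]
wrist_force: [-0.8, -0.0, 0.3]
finger_gap: 1.001
grasp_force: 0.0
```

Emit:
arm_command --pt "0 0 -0.98 0 0 0 1" --pt "0 0 -0.98 0 0 0 1" --pt "0 0 -0.98 0 0 0 1" --pt "0 0 -0.98 0 0 0 1" --pt "0 0 -0.98 0 0 0 1" --pt "0 0 -0.95 0 0 0 1" --pt "0 0 0 0 0 0 1" --pt "0 0 0 0 0 0 0"

```text
t: 73.2
ee_pos: [0.5655, 0.3893, 0.0238]
orientation: [[0.797, 0.603, 0.003], [0.603, -0.797, -0.002], [0.001, 0.003, -1.0]]
wrist_force: [0.2, -0.1, 0.8]
finger_gap: 0.858
grasp_force: 0.0
```

Emit:
arm_command --pt "0 0 0 0 0 0 0" --pt "0 0 0 0 0 0 0" --pt "0 0 0 0 0 0 0" --pt "0 0 0 0 0 0 0" --pt "0 0 0 0 0 0 0" --pt "0 0 0 0 0 0 0" --pt "0 0 0 0 0 0 0" --pt "0 0 0 0 0 0 0"

```text
t: 74.0
ee_pos: [0.5662, 0.3897, 0.0252]
orientation: [[0.798, 0.603, 0.005], [0.603, -0.798, -0.0], [0.004, 0.003, -1.0]]
wrist_force: [-2.0, -2.6, 9.2]
finger_gap: 0.581
grasp_force: 51.4
```

Emit:
arm_command --pt "0 0 0.8 0 0 0 0" --pt "0 0 1 0 0 0 0" --pt "-0.45 -0.383 1 0 0 0 0" --pt "-0.45 -0.383 1 0 0 0 0" --pt "-0.45 -0.383 0 0 0 0 0" --pt "-0.45 -0.383 0 0 0 0 0" --pt "-0.45 -0.383 0 0 0 0.45 0" --pt "-0.45 -0.383 0 0 0 0.8 0"

```text
t: 74.8
ee_pos: [0.4839, 0.3199, 0.1382]
orientation: [[0.679, 0.735, 0.005], [0.735, -0.679, -0.001], [0.003, 0.004, -1.0]]
wrist_force: [-0.0, 0.8, -2.9]
finger_gap: 0.576
grasp_force: 53.0
```

Emit:
arm_command --pt "0 0 0 0 0 0.9 0" --pt "0 0 0 0 0 0.9 0" --pt "0 0 0 0 0 0.9 0" --pt "0 0 0 0 0 0.9 0" --pt "0 0 0 0 0 0.9 0" --pt "0 0 0 0 0 0.9 0" --pt "0 0 0 0 0 0.9 0" --pt "0 0 0 0 0 0.9 0"

```text
t: 75.6
ee_pos: [0.4846, 0.3201, 0.1381]
orientation: [[-0.259, 0.966, 0.005], [0.966, 0.259, 0.002], [0.001, 0.005, -1.0]]
wrist_force: [-0.6, -0.4, -2.4]
finger_gap: 0.58
grasp_force: 53.0
```

Emit:
arm_command --pt "0 0 -0.5 0 0 0 0" --pt "0 0 -0.8 0 0 0 0" --pt "0 0 -0.9 0 0 0 0" --pt "0 0 -0.8 0 0 0 0" --pt "0 0 -0.5 0 0 0 0" --pt "0 0 0 0 0 0 0" --pt "0 0 0 0 0 0 0" --pt "0 0 0 0 0 0 0"

```text
t: 76.4
ee_pos: [0.4848, 0.3205, 0.033]
orientation: [[-0.253, 0.967, 0.005], [0.967, 0.253, 0.003], [0.001, 0.005, -1.0]]
wrist_force: [0.1, 0.0, -2.2]
finger_gap: 0.58
grasp_force: 52.7
```

Emit:
arm_command --pt "0 0 -0.16 0 0 0 0" --pt "0 0 -0.08 0 0 0 0" --pt "0 0 -0.05 0 0 0 0" --pt "0 0 0 0 0 0 0" --pt "0 0 0 0 0 0 0" --pt "0 0 0 0 0 0 0" --pt "0 0 0 0 0 0 0" --pt "0 0 0 0 0 0 0"

```text
t: 77.2
ee_pos: [0.4846, 0.3202, 0.0251]
orientation: [[-0.253, 0.967, 0.005], [0.967, 0.253, 0.002], [0.001, 0.005, -1.0]]
wrist_force: [-8.3, -8.0, 37.9]
finger_gap: 0.582
grasp_force: 57.1
```

Emit:
arm_command --pt "0 0 0.1 0 0 0 0" --pt "0 0 0 0 0 0 1" --pt "0 0 0 0 0 0 1" --pt "0 0 0 0 0 0 1" --pt "0 0 0.8 0 0 0 1" --pt "0 0 1 0 0 0 1" --pt "0 0 1 0 0 0 1" --pt "0 0 1 0 0 0 1"

```text
t: 78.0
ee_pos: [0.484, 0.32, 0.1411]
orientation: [[-0.254, 0.967, 0.003], [0.967, 0.254, 0.002], [0.001, 0.003, -1.0]]
wrist_force: [0.5, 0.8, -0.4]
finger_gap: 1.002
grasp_force: 0.0
```

Emit:
arm_command --pt "-0.065 0.25 0 -0.635 -0.166 0 1" --pt "-0.065 0.25 0 -0.635 -0.166 0 1" --pt "-0.065 0.25 0 -0.635 -0.166 0 1" --pt "-0.065 0.25 0 -0.635 -0.166 0 1" --pt "-0.065 0.25 0 -0.635 -0.166 0 1" --pt "-0.065 0.25 0 -0.635 -0.166 0 1" --pt "-0.065 0.25 0 -0.635 -0.166 0 1" --pt "-0.065 0.25 0 -0.635 -0.166 0 1"

```text
t: 78.8
ee_pos: [0.4683, 0.3808, 0.1402]
orientation: [[-0.189, 0.967, 0.174], [0.717, 0.256, -0.648], [-0.671, 0.002, -0.741]]
wrist_force: [0.4, -0.5, -0.7]
finger_gap: 0.997
grasp_force: 0.0
```

Emit:
arm_command --pt "0 0 0 0 0 0 1" --pt "0 0 0 0 0 0 1" --pt "0 0 0 0 0 0 1" --pt "0 0 0 0 0 0 1" --pt "0 0 0 0 0 0 1" --pt "0 0 0 0 0 0 1" --pt "0 0 0 0 0 0 1" --pt "0 0 0 0 0 0 1"

```text
t: 79.6
ee_pos: [0.4687, 0.38, 0.1403]
orientation: [[-0.189, 0.967, 0.172], [0.719, 0.256, -0.646], [-0.668, 0.002, -0.744]]
wrist_force: [-0.0, 0.7, 0.8]
finger_gap: 1.002
grasp_force: 0.0
```

```bash
python3 tins.py
```

```text
79.6 [0.4687 0.38   0.1403] [-0.9425  0.8698 -0.1761  1.4222  0.6003  1.4903 -1.0869]
T body 30.0 [183.5 310.4] [0.4233 0.4199] [[190, 308], [176, 311], [184, 312]]
T body 901.0 [223.5 286.7] [0.4834 0.3169] [[245, 275], [238, 273], [200, 282], [200, 295], [202, 299], [210, 300], [248, 291]]
T body 33.0 [174.6 271.8] [0.5245 0.447 ] [[168, 273], [181, 271], [174, 270]]
T body 560.0 [231.6 236.1] [0.6183 0.2981] [[234, 221], [217, 227], [221, 242], [230, 250], [246, 246], [242, 231]]
T cap 100.5 [170.7 312.6] [0.4156 0.4251] [[165, 304], [165, 313], [170, 319], [186, 313], [178, 314]]
S body 324.5 [298.  348.5] [0.4583 0.3622] [[304, 336], [295, 338], [286, 352], [296, 358], [295, 364], [299, 365], [308, 341]]
S body 7371.5 [263.2 314.3] [0.5862 0.3065] [[200, 333], [208, 340], [215, 340], [255, 377], [259, 374], [257, 371], [263, 358], [280, 335], [294, 322], [299, 323], [299, 332], [312, 334], [314, 331], [306, 329], [305, 326], [302, 329], [298, 326], [302, 321], [312, 325], [311, 316], [308, 316], [307, 312], [318, 292], [344, 303], [349, 298], [349, 280], [230, 280], [204, 316]]
S cap 769.0 [284.6 347.8] [0.4503 0.4354] [[318, 327], [302, 323], [299, 327], [311, 326], [315, 330], [314, 335], [306, 336], [297, 333], [297, 323], [293, 324], [270, 351], [258, 372], [274, 364], [283, 355], [283, 362], [291, 366], [295, 359], [285, 352], [294, 337], [305, 335], [308, 338], [316, 338]]
```

Emit:
arm_command --pt "0 0 -0.58 0 0 0 1" --pt "0 0 -0.58 0 0 0 1" --pt "0.128 -0.473 -0.546 0 0 0 1" --pt "0.128 -0.473 -0.546 0 0 0 1" --pt "0.128 -0.473 -0.546 0 0 0 1" --pt "0.128 -0.473 -0.546 0 0 0 1" --pt "0.128 -0.473 -0.546 0 0 0 1" --pt "0 0 0 0 0 0 1"

```text
t: 80.5
ee_pos: [0.4874, 0.3061, 0.0209]
orientation: [[-0.19, 0.967, 0.17], [0.717, 0.254, -0.649], [-0.671, -0.002, -0.741]]
wrist_force: [0.6, 0.5, 1.2]
finger_gap: 0.999
grasp_force: 0.0
```

Emit:
arm_command --pt "0 0 0 0 0 0 0" --pt "0 0 0 0 0 0 0" --pt "0 0 0 0 0 0 0" --pt "0 0 0 0 0 0 0" --pt "0 0 0 0 0 0 0" --pt "0 0 0 0 0 0 0" --pt "0 0 0 0 0 0 0" --pt "0 0 0 0 0 0 0"

```text
t: 81.3
ee_pos: [0.4876, 0.3104, 0.0242]
orientation: [[-0.189, 0.966, 0.173], [0.72, 0.257, -0.645], [-0.668, 0.003, -0.745]]
wrist_force: [-2.3, 3.3, 5.2]
finger_gap: 0.584
grasp_force: 51.3
```

Emit:
arm_command --pt "0 0 0.8 0 0 0 0" --pt "0 0 0.8 0 0 0 0" --pt "-0.03 0.25 0.8 0.837 0.219 0 0" --pt "-0.03 0.25 0.8 0.837 0.219 0 0" --pt "-0.03 0.25 0.3 0.837 0.219 0 0" --pt "0 0.25 0 0.837 0.219 0 0" --pt "0 0 0 0.837 0.219 0 0" --pt "0 0 0 0.837 0.219 0 0"

```text
t: 82.1
ee_pos: [0.4853, 0.3402, 0.1299]
orientation: [[-0.255, 0.967, 0.007], [0.967, 0.255, -0.001], [-0.002, 0.006, -1.0]]
wrist_force: [0.1, 0.4, -3.5]
finger_gap: 0.58
grasp_force: 51.3
```

Emit:
arm_command --pt "0 0 0 0.837 0.219 0 0" --pt "0 0 0 0.837 0.219 0 0" --pt "0 0 0 0.837 0.219 0 0" --pt "0 0 0 0.837 0.219 0 0" --pt "0 0 0 0.837 0.219 0 0" --pt "0 0 0 0.837 0.219 0 0" --pt "0 0 0 0.837 0.219 0 0" --pt "0 0 0 0 0 0 0"

```text
t: 82.9
ee_pos: [0.4861, 0.3359, 0.1252]
orientation: [[-0.16, 0.969, -0.185], [0.645, 0.245, 0.724], [0.747, -0.004, -0.665]]
wrist_force: [-0.2, -0.7, -3.3]
finger_gap: 0.584
grasp_force: 51.4
```

Emit:
arm_command --pt "0 0 -0.4 0 0 0 0" --pt "0 0 -0.4 0 0 0 0" --pt "0 0 -0.4 0 0 0 0" --pt "0 0 -0.4 0 0 0 0" --pt "0 0 -0.3 0 0 0 0" --pt "0 0 0 0 0 0 0" --pt "0 0 0 0 0 0 0" --pt "0 0 0 0 0 0 0"

```text
t: 83.7
ee_pos: [0.4853, 0.3393, 0.072]
orientation: [[-0.171, 0.968, -0.185], [0.647, 0.251, 0.72], [0.743, 0.004, -0.669]]
wrist_force: [-0.0, 0.2, -2.3]
finger_gap: 0.584
grasp_force: 51.5
```

Emit:
arm_command --pt "0 0 -0.3 0 0 0 0" --pt "0 0 -0.13 0 0 0 0" --pt "0 0 0 0 0 0 0" --pt "0 0 -0.06 0 0 0 0" --pt "0 0 0 0 0 0 0" --pt "0 0 -0.05 0 0 0 0" --pt "0 0 0 0 0 0 0" --pt "0 0 0 0 0 0 0"

```text
t: 84.5
ee_pos: [0.4852, 0.3398, 0.0564]
orientation: [[-0.171, 0.968, -0.185], [0.646, 0.252, 0.721], [0.744, 0.004, -0.668]]
wrist_force: [-1.0, -3.1, 13.0]
finger_gap: 0.577
grasp_force: 52.3
```

Emit:
arm_command --pt "0 0 0.03 0 0 0 0" --pt "0 0 0 0 0 0 1" --pt "0 0 0 0 0 0 1" --pt "0 0 0 0 0 0 1" --pt "0 0 0 0 0 0 1" --pt "0.12 -0.6 0.65 0 0 0 1" --pt "0.12 -0.6 0.65 0 0 0 1" --pt "0.12 -0.6 0.65 0 0 0 1"

```text
t: 85.3
ee_pos: [0.4958, 0.2846, 0.1153]
orientation: [[-0.17, 0.968, -0.185], [0.647, 0.252, 0.72], [0.744, 0.003, -0.669]]
wrist_force: [0.4, 0.6, 0.4]
finger_gap: 1.001
grasp_force: 0.0
```

Emit:
arm_command --pt "0 -0.5 0.9 0 0 0 1" --pt "0 -0.5 0.9 0 0 0 1" --pt "0 0 1 0 0 0 1" --pt "0 0 1 0 0 0 1" --pt "0 0 1 0 0 0 1" --pt "0 0 1 0 0 0 1" --pt "0 0 1 0 0 0 1" --pt "0 0 1 0 0 0 1"

```text
t: 86.1
ee_pos: [0.4956, 0.2552, 0.3499]
orientation: [[-0.17, 0.968, -0.185], [0.647, 0.252, 0.72], [0.743, 0.003, -0.669]]
wrist_force: [0.3, -1.1, 0.0]
finger_gap: 0.999
grasp_force: 0.0
```

```bash
python3 tins.py; python3 blobs.py
```

```text
86.1 [0.4956 0.2552 0.3499] [ 0.6693  0.6911 -1.246   1.7316 -0.2076  0.9834 -0.0717]
T body 159.0 [259.9 284.5] [0.4879 0.2216] [[266, 272], [260, 275], [262, 278], [257, 286], [245, 290], [249, 294], [247, 296], [262, 288], [265, 281], [269, 287], [271, 286]]
T body 31.5 [257.  268.9] [0.5292 0.2293] [[256, 265], [253, 270], [260, 272], [260, 266]]
T body 1880.0 [234.1 255.1] [0.5668 0.2906] [[254, 217], [251, 217], [252, 220], [248, 224], [245, 223], [246, 217], [217, 227], [221, 239], [219, 244], [233, 238], [235, 241], [225, 246], [230, 250], [242, 249], [247, 266], [243, 282], [229, 287], [225, 276], [217, 272], [201, 276], [199, 279], [204, 295], [216, 297], [228, 294], [232, 290], [240, 291], [243, 288], [242, 284], [245, 285], [249, 269], [245, 264], [250, 264], [252, 255], [257, 257], [268, 251], [263, 233], [259, 238], [257, 236], [257, 239], [255, 236], [250, 239], [251, 231], [257, 230]]
T body 682.5 [279.9 234.5] [0.6206 0.1691] [[274, 215], [271, 227], [267, 225], [269, 222], [268, 236], [275, 250], [277, 248], [289, 259], [289, 219], [284, 221], [282, 212]]
T cap 91.0
[... 1249 characters left out ...]
 1271.5
297 117 43 49 499.0
hook 0 (np.float64(327.4636858686228), np.float64(189.8972893749607)) (np.float64(328.6272254372108), np.float64(154.2711788422004))
hook 1 (np.float64(349.7771308060782), np.float64(186.19199933258548)) (np.float64(352.12234353332616), np.float64(150.83678737450526))
hook 2 (np.float64(371.5390999094145), np.float64(182.57828537460685)) (np.float64(375.0060352973188), np.float64(147.49177095781323))
hook 3 (np.float64(392.76978817180026), np.float64(179.05279399342876)) (np.float64(397.30186138693426), np.float64(144.23268562041915))
F (np.float64(341.5862860185869), np.float64(242.48487945392372))
R (np.float64(361.5358826344032), np.float64(224.25346876385353))
```

Both tins stand again on the mat, caps at (0.61, 0.30) and (0.48, 0.34). One check that the rack is unchanged since all four cups were seen hanging, then hand in.

Run:
```python
from h import *
import pickle
T,S=pickle.load(open('tins.pkl','rb'))
a=snapshot('top')
d=np.abs(a['img'][170:310,405:560].astype(int)-T['img'][170:310,405:560]).max(2)
k=(a['img'][170:310,405:560].max(2)<60).sum(),(T['img'][170:310,405:560].max(2)<60).sum()
print('changed',(d>60).sum(),'dark now/then',k)
```

```text
changed 6216 dark now/then (np.int64(2558), np.int64(2364))
```

Emit:
arm_command --pt "0 -0.5 0.5 -0.725 -0.19 0 1" --pt "0 -0.5 0.5 -0.725 -0.19 0 1" --pt "0 -0.5 0.5 -0.725 -0.19 0 1" --pt "0 -0.5 0.5 -0.725 -0.19 0 1" --pt "0 -0.5 0 -0.725 -0.19 0 1" --pt "0 -0.5 0 -0.725 -0.19 0 1" --pt "0 -0.5 0 -0.725 -0.19 0 1" --pt "0 -0.5 0 -0.725 -0.19 0 1"

```text
t: 87.1
ee_pos: [0.496, 0.1342, 0.4081]
orientation: [[-0.254, 0.967, 0.004], [0.967, 0.254, -0.002], [-0.003, 0.003, -1.0]]
wrist_force: [0.2, -0.8, 0.3]
finger_gap: 1.0
grasp_force: 0.0
```

```bash
python3 tins.py | grep -E "^[0-9]|S " | cut -c1-70
python3 - <<'E'
from h import *
import pickle
T,S=pickle.load(open('tins.pkl','rb'))
a=snapshot('top');b=snapshot('side')
for n,s,o,r in(('top',a,T,(170,310,405,560)),('side',b,S,(135,215,300,420))):
    y0,y1,x0,x1=r;A=s['img'][y0:y1,x0:x1].astype(int);B=o['img'][y0:y1,x0:x1].astype(int)
    gr=(A[...,1]>A[...,0]+8)&(A[...,1]>A[...,2]+8); da,db=A.max(2)<50,B.max(2)<50
    print(n,'green px',gr.sum(),'dark both/then/now',(da&db).sum(),db.sum(),da.sum())
    m=cv2.morphologyEx((da).astype(np.uint8),2,np.ones((3,3),np.uint8))
    for c in cv2.findContours(m,0,2)[0]:
        if cv2.contourArea(c)>40: q=cv2.boundingRect(c);print('  now',q[0]+x0,q[1]+y0,q[2:])
    for c in cv2.findContours(cv2.morphologyEx(db.astype(np.uint8),2,np.ones((3,3),np.uint8)),0,2)[0]:
        if cv2.contourArea(c)>40: q=cv2.boundingRect(c);print('  then',q[0]+x0,q[1]+y0,q[2:])
E
```

```text
87.1 [0.496  0.1342 0.4081] [ 0.4066  0.3213 -1.0293  1.5917  0.2831  
S body 956.0 [292.6 335. ] [0.4889 0.3322] [[285, 307], [280, 321], [2
S body 647.0 [331.5 288.3] [0.4732 0.1437] [[298, 280], [342, 303], [3
S body 893.5 [256.1 305.5] [0.6182 0.2887] [[248, 280], [243, 291], [2
S cap 111.5 [292.4 312.9] [0.4829 0.3409] [[287, 309], [287, 316], [29
S cap 88.5 [254.3 284.3] [0.6096 0.3   ] [[249, 281], [251, 289], [260
top green px 0 dark both/then/now 1915 1960 2105
  now 497 262 (37, 29)
  now 473 240 (33, 28)
  now 449 218 (30, 28)
  now 427 197 (28, 27)
  now 517 185 (20, 18)
  then 497 262 (36, 29)
  then 473 241 (33, 27)
  then 449 219 (30, 27)
  then 427 198 (28, 26)
  then 517 190 (20, 13)
side green px 0 dark both/then/now 1749 1818 1908
  now 318 164 (87, 30)
  now 325 154 (7, 14)
  now 370 148 (8, 16)
  now 393 144 (8, 14)
  then 318 164 (87, 30)
  then 325 154 (7, 14)
  then 348 151 (8, 16)
  then 370 148 (8, 16)
  then 393 144 (8, 14)
```

All four cups are unchanged on their hooks and both tins are upright on the mat, with the arm clear. Handing in.

```bash
python3 -c "
from rig import bot
print(bot.finish_job())"
```

```text
the job is handed in; nothing more can be done
None
```

The job is handed in: the last images show all four cups hanging on the hooks and both tins upright on the mat. Both tins were found toppled mid-run (cause not seen) and I stood them up again before handing in; the hand-in returned no verdict.

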